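# Put the slot cars away in their display cases

## Task

Race night is over: put every slot car parked on the pit apron away in a display case of its own, standing level on the narrow rib with its wheels off the deck, and put the clear cover back over it. The covers are only resting loosely on the cases: finish with a cover on all three cases, a spare empty one too, each pressed down firmly at both ends until it is fully home on its plinth. A cover may be stood on any clear bit of bench meanwhile; don't push the other things on the bench about.

Things in the scene. Friction and masses are not known exactly. Their poses are not given: they have to be found in the camera images.
- car1: slot car (closed coupe, small cabin), 104 mm long (x, nose +x), 44 wide (y), 32 high, 70 g; None if absent. Origin: centre under its tyres. Grip across y at mid-length, on the sills (z 9 to 20 mm). Flat chassis pan 30 mm wide, 5 mm above the origin. The wheels do not turn: they span x 23 to 41 mm each way, inner faces 29 mm apart
- car2: slot car (estate, long cabin), 104 mm long (x, nose +x), 44 wide (y), 32 high, 70 g; None if absent. Origin: centre under its tyres. Grip across y at mid-length, on the sills (z 9 to 20 mm). Flat chassis pan 30 mm wide, 5 mm above the origin. The wheels do not turn: they span x 23 to 41 mm each way, inner faces 29 mm apart
- car3: slot car (open racer with rear wing), 104 mm long (x, nose +x), 44 wide (y), 32 high, 70 g; None if absent. Origin: centre under its tyres. Grip across y at mid-length, on the sills (z 9 to 20 mm). Flat chassis pan 30 mm wide, 5 mm above the origin. The wheels do not turn: they span x 23 to 41 mm each way, inner faces 29 mm apart
- case1: display-case plinth, fixed; takes any car and cover. Origin: centre of underside; x along it. Flange 156 (x) by 78 by 8 mm high; on it a deck 122 by 48, top at z 20; on that, centred, a bright narrow rib 76 (x) by 16, top at z 31. A car stands with its chassis pan on the rib, along it, either way round, origin at z 26, wheels clear of the deck
- case1_strip_a (a joint): rubber grip strip across the +x end of case1, 10 by 66 mm, centred 68.5 mm from the middle, under the cover's end wall. 0 = stands 6 mm proud of the flange (top at z 14 mm); 0.006 m = pushed right in. Yields to about 6 N and stays where left; the cover's own weight does not move it
- case1_strip_b (a joint): rubber grip strip across the -x end of case1, 10 by 66 mm, centred 68.5 mm from the middle, under the cover's end wall. 0 = stands 6 mm proud of the flange (top at z 14 mm); 0.006 m = pushed right in. Yields to about 6 N and stays where left; the cover's own weight does not move it
- case2: display-case plinth, fixed; takes any car and cover. Origin: centre of underside; x along it. Flange 156 (x) by 78 by 8 mm high; on it a deck 122 by 48, top at z 20; on that, centred, a bright narrow rib 76 (x) by 16, top at z 31. A car stands with its chassis pan on the rib, along it, either way round, origin at z 26, wheels clear of the deck
- case2_strip_a (a joint): rubber grip strip across the +x end of case2, 10 by 66 mm, centred 68.5 mm from the middle, under the cover's end wall. 0 = stands 6 mm proud of the flange (top at z 14 mm); 0.006 m = pushed right in. Yields to about 6 N and stays where left; the cover's own weight does not move it
- case2_strip_b (a joint): rubber grip strip across the -x end of case2, 10 by 66 mm, centred 68.5 mm from the middle, under the cover's end wall. 0 = stands 6 mm proud of the flange (top at z 14 mm); 0.006 m = pushed right in. Yields to about 6 N and stays where left; the cover's own weight does not move it
- case3: display-case plinth, fixed; takes any car and cover. Origin: centre of underside; x along it. Flange 156 (x) by 78 by 8 mm high; on it a deck 122 by 48, top at z 20; on that, centred, a bright narrow rib 76 (x) by 16, top at z 31. A car stands with its chassis pan on the rib, along it, either way round, origin at z 26, wheels clear of the deck
- case3_strip_a (a joint): rubber grip strip across the +x end of case3, 10 by 66 mm, centred 68.5 mm from the middle, under the cover's end wall. 0 = stands 6 mm proud of the flange (top at z 14 mm); 0.006 m = pushed right in. Yields to about 6 N and stays where left; the cover's own weight does not move it
- case3_strip_b (a joint): rubber grip strip across the -x end of case3, 10 by 66 mm, centred 68.5 mm from the middle, under the cover's end wall. 0 = stands 6 mm proud of the flange (top at z 14 mm); 0.006 m = pushed right in. Yields to about 6 N and stays where left; the cover's own weight does not move it
- cover1: clear case cover, open below: 140 mm (x) by 64 by 57 high outside, walls 3 mm, 90 g. Origin: centre of its rim plane (z up). Goes over the deck with 5 to 6 mm play; loosely on, it rests on the strips, origin at z 14; home, on the flange, origin at z 8, top at 65. Grip across y at mid-length. Press each end in turn (50 mm from middle, 8 to 18 N) or the middle (over 12 N)
- cover2: clear case cover, open below: 140 mm (x) by 64 by 57 high outside, walls 3 mm, 90 g. Origin: centre of its rim plane (z up). Goes over the deck with 5 to 6 mm play; loosely on, it rests on the strips, origin at z 14; home, on the flange, origin at z 8, top at 65. Grip across y at mid-length. Press each end in turn (50 mm from middle, 8 to 18 N) or the middle (over 12 N)
- cover3: clear case cover, open below: 140 mm (x) by 64 by 57 high outside, walls 3 mm, 90 g. Origin: centre of its rim plane (z up). Goes over the deck with 5 to 6 mm play; loosely on, it rests on the strips, origin at z 14; home, on the flange, origin at z 8, top at 65. Grip across y at mid-length. Press each end in turn (50 mm from middle, 8 to 18 N) or the middle (over 12 N)
- throttle: trigger hand throttle lying on its side, about 150 (x) by 50 (y) by 26 mm, origin under the middle (bystander)
- driver: screwdriver 110 mm long, lying along its x, about 20 mm high, origin near its middle (bystander)
- tyre: loose spare tyre, 34 mm across, 12 mm high (bystander)
- oil: small oil bottle, 32 mm across, 75 mm high (bystander)
- jar: jar of screws, 48 mm across, 50 mm high (bystander)
Not all that is in view belongs to the job. Leave any brown look-alike of the cover1 alone.

How it is judged:
By the outcome, as a careful person would: the job done as asked, in the order asked, and still so for the second after the job is handed in, with the robot touching nothing.
Of car1, car2, car3 only 2 to 3 are there at a start; the rules pass over those that are not, and their reading is None.
At some moment in a run one of cover1, cover2, cover3 may be knocked a few centimetres aside while the robot is not near it.
Once in a run the grip may slacken for a moment while it holds something.
It also fails if it takes over 210 s, if anything falls off the work surface, if the arm or the gripper's body presses on something with over 40 N, if the wrist force passes 120 N, or if a joint passes its speed limit or range.

## Robot

A 6-joint arm with a two-finger parallel gripper is mounted at the origin on the work surface. World frame = base frame: x ahead of the robot, y to its left, z up, the work surface at z = 0. Lengths are in m, angles in degrees, forces in N, time in s.
With the tool pointing down it reaches from about 0.3 to 0.75 m from the base axis. Payload 8.5 kg.
Tool frame: the origin (TCP) lies midway between the tips of the shut fingers; the grasp point (between the pads) lies 19 mm behind it; z points along the fingers, y is the line along which they close (so a half turn about z gives the same grasp; the last joint's range is limited). The gripper opens to 85 mm and grips with 20 to 120 N. Pads are 22 mm wide; open, the fingers measure 114 mm over their backs; the gripper's body (76 mm by 85 mm) begins 54 mm behind the grasp point. The pads swing forward as they close: fully open they stand 13 mm farther back than shut.
Start: joints at [-89.341, 21.807, 74.336, -0, 83.858, -12.336], TCP at [0.124, -0.536, 0.207] pointing down, gripper open.
Joint ranges: [-178.18, 178.18], [-50.72, 133.34], [12.68, 142.11], [-81.47, 261.47], [9.98, 163.14], [-165.26, 165.26]. Speed limits (degrees/s): [136.94, 136.94, 180, 180, 180, 180].

## Interface

Orientations are given as a 3x3 rotation matrix whose columns are the frame's x, y, z axes.
In Python, from rig import monitor, optics, close_job, models gives the robot as it stands.
- The arm moves only by the tool step_arm, never from a script. Its arguments are lists of equal length, an entry for each row: "fingers": the closure, from -1 (fully open) to 1 (shut); "travel": the shift along the tool's x, y, z scaled (see below), a list of three; "twist": the turn about the tool's z scaled (see below). In form: {"fingers": [fingers, ...], "travel": [[tx, ty, tz], ...], "twist": [twist, ...]}. A call has 1 to 10 rows; each row shifts and turns the commanded pose from where the row before left it, along the tool's axes as they then stand; what a row does not reach is not made up. The controller multiplies each number of a shift by 100 mm and each number of a turn by pi rad. A row lasts 1/8 s, in which the tool goes at most 62.5 mm and 10.7 degrees, less where a joint would pass 70% of its speed; a pose out of reach is approached as far as the arm can. A call with a number of a shift or a turn outside -1 to 1 is refused whole. A call with a gripper value outside its range is refused whole. The fingers move at their own pace and stop on an object; "force" is the grip in N (left out, the last holds). Time passes only in rows, so rows that do not move let the fingers close. It gives the time, the measured TCP pose, the force, the opening and the grip force at its end, in the units of the state.
- monitor.observe(): the state, without advancing time (a new reading comes with each control period).
- optics.get_image(name): name is "scene" or "side" or "wrist"; returns (picture, depth): 400x640x3 uint8, blue, green, red; 400x640 float32, m along the optical axis (not along the pixel's ray), 0 where there is no reading.
- optics.get_calibration(name): a dict with "vertical_fov" (degrees; the focal length in pixels is half the picture's height over the tangent of half this angle, whatever the lens; pixels are square), "cx", "cy" (the principal point, pixels), "distortion" ([k1, k2, p1, p2, k3] as OpenCV has them; the pictures are not rectified), "world_from_camera" (4x4, takes a point from camera to world coordinates). Camera axes: x right, y up, looking along -z (the intrinsics and any distortion apply to the point x, -y, -z); pixel columns grow to the right and rows downward; lengths in m; the calibration is good to about 2 mm. A picture is of the moment at which its call begins: read the wrist's pose just before it. get_calibration takes no time and is no camera call; for the wrist camera it gives the pose at the moment of the call.
- close_job(): hands the job in; it is judged then, once.
Trained networks look in the newest picture that a camera, given by its name, has taken for a name from the list of things; names that differ only in an ending like _2 or _b are one class to them, and where a whole thing is asked for, a point or a joint stands for the part that bears it (a point fixed in the world has none). Each returns a list of dicts, best first, with "confidence" (0 to 1); they miss things now and then, are a little off and sometimes report something else, mostly with a low value. They report only what shows in the picture. A call takes as long as a camera call. They do not tell look-alikes from the thing itself.
- models.trace(camera, query): "mask" (400x640 bool, what is visible of it) and "point" ([column, row] in pixels, amid what is visible of it).
- models.landmark_of(camera, query): "point" ([column, row] in pixels: a listed point, or the origin of a listed thing).
The state is a dict: "time_s": time; "q": joint angles; "qvel": joint speeds; "joint_efforts": joint torques, N m; "position": TCP position; "tool_rot": TCP orientation; "ft_force": force on the tool from outside, world axes, zero at the start; "wrist_torque": the same for the moment, N m; "grip_width": finger opening in m; "gripper_force": force on a finger pad.
Only numpy, scipy, OpenCV 4.12 (cv2) and the standard library are available. Lean on these libraries where they do the work, as an engineer would, in place of code of your own. Each camera call takes 0.05 s, during which the arm holds its last target. There are 200 camera calls.

## Working session

There is one attempt and no reset: what is moved stays moved. The work goes in short steps, Python scripts to look and compute and a tool call to move; the robot and the scene stay as the last step left them, time stands still between calls to the robot, and variables do not carry over. Pictures are saved under pics/ and viewed, at most 14 in all, crops included, and the job is handed in when it is done.

Besides the shell and the picture viewer there is one more tool, called after "Emit:" in YAML: its name, and indented under it one key for each argument. step_arm: Moves the arm, as the interface text tells. Its arguments: {"type":"object","properties":{"fingers":{"type":"array","items":{"type":"number"}},"travel":{"type":"array","items":{"type":"array","items":{"type":"number"}}},"twist":{"type":"array","items":{"type":"number"}},"force":{"type":"number"}},"required":["fingers","travel","twist"]}

```bash
ls; mkdir -p pics; python3 - <<'E'
from rig import monitor, optics, models
import cv2,numpy as np
s=monitor.observe();print(s['time_s'],s['position'],np.round(s['tool_rot'],3).tolist())
for n in ['scene','side']:
    im,d=optics.get_image(n);cv2.imwrite(f'pics/{n}0.png',im);np.save(f'{n}0.npy',d)
    c=optics.get_calibration(n);print(n,c['vertical_fov'],c['cx'],c['cy'],np.round(c['distortion'],3),np.round(c['world_from_camera'],3).tolist())
    for q in ['car1','car2','car3','case1','cover1','throttle','driver','tyre','oil','jar']:
        print(n,q,[(np.round(r['point']).astype(int).tolist(),round(r['confidence'],2)) for r in models.landmark_of(n,q)][:6])
E
```

```text
pics
0.0 [ 0.12362597 -0.53559499  0.20630617] [[0.974, 0.225, -0.0], [0.225, -0.974, 0.001], [0.0, -0.001, -1.0]]
scene 51.63511373372481 318.5183691061883 198.22109313200957 [-0.109  0.     0.     0.     0.   ] [[0.716, -0.574, 0.397, 0.95], [0.698, 0.583, -0.416, -0.539], [0.007, 0.575, 0.818, 1.02], [0.0, 0.0, 0.0, 1.0]]
scene car1 [([356, 146], 0.91), ([243, 233], 0.88), ([326, 185], 0.87)]
scene car2 [([356, 146], 0.91), ([243, 233], 0.88), ([326, 185], 0.87)]
scene car3 [([356, 146], 0.91), ([243, 233], 0.88), ([326, 185], 0.87)]
scene case1 [([288, 282], 0.59), ([376, 224], 0.58)]
scene cover1 [([378, 222], 0.91), ([203, 207], 0.91), ([373, 110], 0.79), ([288, 280], 0.73), ([405, 169], 0.73), ([250, 355], 0.73)]
scene throttle [([194, 286], 0.79), ([377, 224], 0.6)]
scene driver [([328, 158], 0.44)]
scene tyre [([301, 227], 0.4)]
scene oil [([423, 221], 0.65)]
scene jar [([356, 268], 0.64), ([332, 157], 0.29)]
side 53.770326285425625 326.61734340600003 201.71357824315518 [0.018 0.    0.    0.    0.   ] [[-0.676, 0.541, -0.5, -0.076], [-0.737, -0.513, 0.441, 0.45], [-0.017, 0.666, 0.746, 0.851], [0.0, 0.0, 0.0, 1.0]]
side car1 [([320, 232], 0.88), ([275, 276], 0.75), ([357, 150], 0.46)]
side car2 [([320, 232], 0.88), ([275, 276], 0.75), ([357, 150], 0.46)]
side car3 [([320, 232], 0.88), ([275, 276], 0.75), ([357, 150], 0.46)]
side case1 [([356, 151], 0.77), ([223, 245], 0.69), ([275, 188], 0.65)]
side cover1 [([384, 117], 0.94), ([222, 240], 0.81), ([355, 147], 0.8), ([455, 211], 0.72), ([231, 346], 0.68), ([276, 187], 0.65)]
side throttle [([437, 150], 0.46)]
side driver [([308, 266], 0.74)]
side tyre [([347, 191], 0.61)]
side oil [([225, 191], 0.54), ([358, 152], 0.4)]
side jar [([300, 156], 0.56)]
```

View pics/scene0.png

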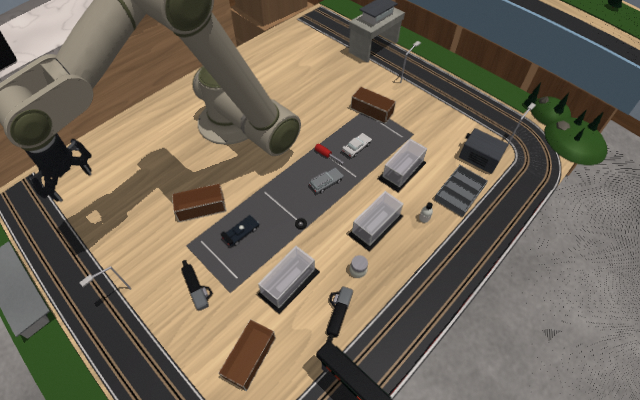

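View pics/side0.png

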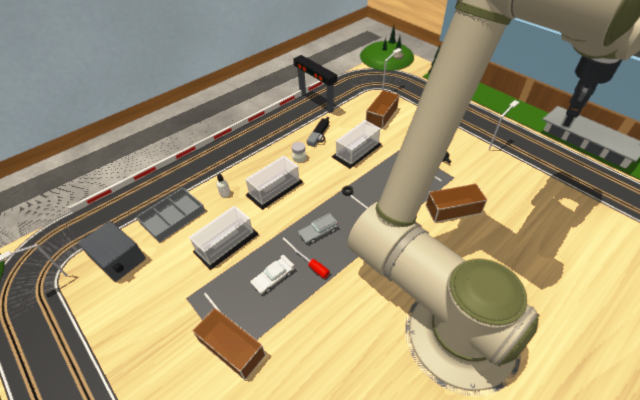

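Scene: the three cars on the apron are white coupe (356,146), grey estate (326,180) and black racer (240,232). The clear covers on cases are at (288,280), (376,224) and (404,165). The brown look-alikes, to be left alone, are at (373,105), (200,203) and (247,355). Next I measure with masks and depth.

```bash
cat > h.py <<'E'
from rig import monitor, optics, models
import cv2,numpy as np
def K(c):
    f=200/np.tan(np.radians(c['vertical_fov']/2)); return np.array([[f,0,c['cx']],[0,f,c['cy']],[0,0,1.]])
def rays(c,px):
    u=cv2.undistortPoints(np.float64(px).reshape(-1,1,2),K(c),np.float64(c['distortion']))[:,0]
    return np.c_[u[:,0],-u[:,1],-np.ones(len(u))]
def w(c,px,depth):   # depth -> world
    T=c['world_from_camera']; return (rays(c,px)*np.reshape(depth,(-1,1)))@T[:3,:3].T+T[:3,3]
def plane(c,px,z):
    T=c['world_from_camera']; r=rays(c,px)@T[:3,:3].T; return T[:3,3]+r*((z-T[2,3])/r[:,2])[:,None]
def cloud(c,d,mask):
    v,u=np.nonzero(mask&(d>0)); return w(c,np.c_[u,v],d[v,u])
def rect(P):
    (cx,cy),(a,b),t=cv2.minAreaRect(np.float32(P[:,:2]*1000))
    if a<b: a,b,t=b,a,t+90
    return np.round([cx,cy,a,b,(t+90)%180-90],1).tolist()
E
python3 - <<'E'
from h import *
for n in ['scene','side']:
    im,d=optics.get_image(n);c=optics.get_calibration(n)
    for q in ['car1','cover1','case1']:
        for r in models.trace(n,q):
            m=cv2.erode(r['mask'].astype(np.uint8),np.ones((1,1)))>0
            P=cloud(c,d,m)
            if len(P)<20: continue
            z=P[:,2]; print(n,q,round(r['confidence'],2),np.round(r['point']).astype(int),len(P),'rect',rect(P[z>.004]) if (z>.004).sum()>9 else 0,'zpct',np.round(np.percentile(z,[5,50,95])*1000),'top',rect(P[z>np.percentile(z,95)-.012]))
E
```

```text
scene car1 0.89 [243 231] 546 rect [383.4, -261.7, 102.8, 47.2, 89.5] zpct [10. 20. 33.] top [383.3, -263.6, 98.3, 43.8, 87.5]
scene car1 0.64 [325 180] 488 rect [432.5, 36.1, 104.0, 44.3, 81.0] zpct [ 3. 22. 34.] top [434.0, 35.6, 98.1, 41.6, 79.3]
scene car1 0.6 [355 147] 311 rect [404.2, 210.2, 104.0, 43.1, 88.6] zpct [16. 23. 34.] top [406.3, 209.6, 96.6, 40.2, -89.5]
scene cover1 0.97 [245 353] 2083 rect [664.4, -473.2, 141.0, 67.5, -72.0] zpct [16. 56. 59.] top [664.2, -473.3, 141.0, 67.1, -72.0]
scene cover1 0.87 [287 276] 1832 rect [588.4, -273.5, 142.1, 67.3, -85.8] zpct [22. 70. 74.] top [588.1, -273.3, 141.7, 66.7, -85.7]
scene cover1 0.78 [199 205] 1478 rect [231.7, -291.7, 142.4, 69.3, 59.9] zpct [ 6. 55. 59.] top [231.2, -291.6, 142.0, 68.4, 59.9]
scene cover1 0.7 [374 105] 988 rect [324.6, 385.2, 140.9, 75.4, 12.5] zpct [ 5. 52. 60.] top [324.0, 385.9, 140.3, 71.9, 9.8]
scene cover1 0.66 [376 218] 1449 rect [640.4, 25.2, 143.8, 67.4, -89.7] zpct [23. 70. 73.] top [640.1, 25.3, 143.3, 67.1, -89.6]
scene cover1 0.6 [404 160] 1178 rect [571.3, 242.7, 146.8, 67.2, -85.1] z
[... 1015 characters left out ...]
-88.8] zpct [19. 69. 74.] top [638.2, 27.1, 140.8, 69.9, -88.5]
side cover1 0.77 [229 345] 2546 rect [320.5, 385.8, 142.3, 65.1, 11.2] zpct [17. 56. 59.] top [320.0, 385.7, 141.4, 65.1, 11.2]
side cover1 0.72 [218 234] 2002 rect [584.5, 229.9, 170.6, 99.5, -84.9] zpct [19. 70. 73.] top [568.7, 242.3, 142.2, 68.3, -85.6]
side case1 0.66 [273 197] 289 rect [609.4, 36.4, 170.8, 70.5, 67.9] zpct [ 2.  8. 15.] top [609.4, 36.4, 170.8, 70.5, 67.9]
side case1 0.65 [226 254] 392 rect [568.9, 240.4, 155.4, 81.4, -86.7] zpct [ 2.  8. 13.] top [543.6, 248.1, 171.9, 74.8, 72.0]
side case1 0.52 [347 164] 158 rect [561.0, -259.2, 165.0, 66.6, 68.3] zpct [ 3.  9. 15.] top [561.0, -259.2, 165.0, 66.6, 68.3]
```

```bash
cat >> h.py <<'E'
def plan(goal,psi,n=None,cur=None,f=-1.):
    """rows to reach TCP goal xyz (m), tool x yaw psi (deg)"""
    s=monitor.observe()
    p=np.array(s['position']) if cur is None else np.array(cur[:3])
    R=np.array(s['tool_rot']); y=np.degrees(np.arctan2(R[1,0],R[0,0])) if cur is None else cur[3]
    dpsi=(psi-y+180)%360-180
    D=np.array(goal)-p
    n=n or int(max(np.ceil(np.linalg.norm(D)/.055),np.ceil(abs(dpsi)/10),1))
    T=[];W=[];pp=p.copy()
    for i in range(n):
        want=p+D*(i+1)/n; d=want-pp; a=np.radians(y)
        t=np.round(np.array([d[0]*np.cos(a)+d[1]*np.sin(a), d[0]*np.sin(a)-d[1]*np.cos(a), -d[2]])*10,3)
        tw=round(-dpsi/n/180,4)
        T.append(t.tolist());W.append(tw)
        pp=pp+np.array([t[0]*np.cos(a)+t[1]*np.sin(a), t[0]*np.sin(a)-t[1]*np.cos(a),-t[2]])/10; y-=tw*180
    print('n',n,'travel',T,'twist',W); return [*pp,y]
E
python3 - <<'E'
from h import *
H=np.zeros((600,600,3),np.uint8)+60; Z=np.full((600,600),-1.)
for n in ['scene','side']:
    im,d=optics.get_image(n);c=optics.get_calibration(n)
    d=cv2.resize(d,None,fx=1,fy=1)
    v,u=np.nonzero(d>0);P=w(c,np.c_[u,v],d[v,u]);col=im[v,u]
    # px: col = (0.6 - y)*500, row=(0.85-x)*500+... 2 mm/px
    cc=((.6-P[:,1])/.002).astype(int); rr=((.85-P[:,0])/.002).astype(int)
    for r,k,z,b in zip(rr,cc,P[:,2],col):
        if 0<=r<599 and 0<=k<599 and z<.15:
            for a in (0,1):
                for e in (0,1):
                    if z>=Z[r+a,k+e]-.003: Z[r+a,k+e]=max(z,Z[r+a,k+e]);H[r+a,k+e]=b
for i in range(0,600,50):
    cv2.putText(H,f'{.6-i*.002:.1f}',(i,10),0,.35,(255,255,0));cv2.putText(H,f'{.85-i*.002:.2f}',(0,i+4),0,.35,(255,255,0)); H[i,::10]=(255,255,0);H[::10,i]=(255,255,0)
H[(Z>.012)&(np.indices(Z.shape).sum(0)%4==0)]=(0,0,255)
cv2.imwrite('pics/map.png',H)
plan([.588,-.273,.28],94)
E
```

```text
n 10 travel [[0.512, -0.152, -0.073], [0.527, -0.078, -0.073], [0.534, -0.003, -0.073], [0.529, 0.072, -0.073], [0.513, 0.146, -0.073], [0.487, 0.217, -0.073], [0.452, 0.283, -0.074], [0.408, 0.345, -0.073], [0.355, 0.398, -0.073], [0.296, 0.444, -0.073]] twist [np.float64(-0.045), np.float64(-0.045), np.float64(-0.045), np.float64(-0.045), np.float64(-0.045), np.float64(-0.045), np.float64(-0.045), np.float64(-0.045), np.float64(-0.045), np.float64(-0.045)]
```

View pics/map.png

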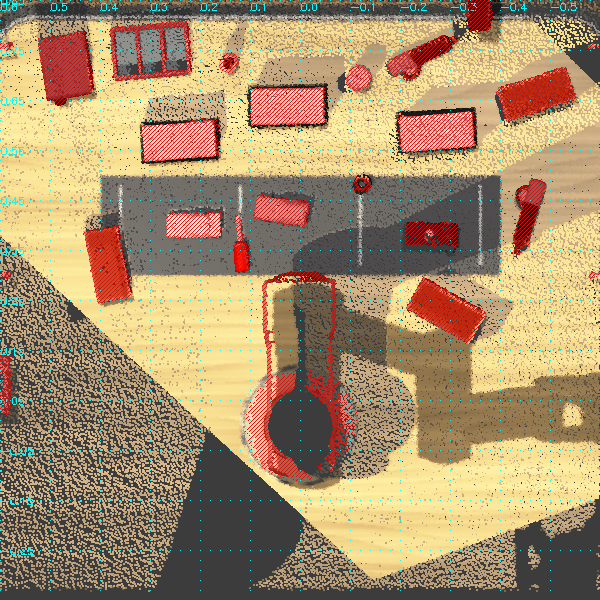

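Map: the clear spot for the parked cover is bare bench near (0.52, 0.42). I'll start with the case at (0.571, 0.243).

```bash
python3 - <<'E'
from h import *
plan([.50,.20,.30],95,n=18)
E
```

```text
n 18 travel [[0.296, -0.351, -0.052], [0.322, -0.327, -0.051], [0.348, -0.3, -0.052], [0.37, -0.272, -0.052], [0.391, -0.241, -0.052], [0.408, -0.21, -0.051], [0.424, -0.176, -0.052], [0.437, -0.142, -0.052], [0.446, -0.107, -0.051], [0.454, -0.072, -0.052], [0.458, -0.035, -0.052], [0.459, 0.002, -0.052], [0.458, 0.037, -0.051], [0.453, 0.074, -0.052], [0.446, 0.11, -0.052], [0.435, 0.145, -0.051], [0.423, 0.179, -0.052], [0.408, 0.212, -0.052]] twist [np.float64(-0.0253), np.float64(-0.0253), np.float64(-0.0253), np.float64(-0.0253), np.float64(-0.0253), np.float64(-0.0253), np.float64(-0.0253), np.float64(-0.0253), np.float64(-0.0253), np.float64(-0.0253), np.float64(-0.0253), np.float64(-0.0253), np.float64(-0.0253), np.float64(-0.0253), np.float64(-0.0253), np.float64(-0.0253), np.float64(-0.0253), np.float64(-0.0253)]
```

Emit:
step_arm:
  fingers: [-1, -1, -1, -1, -1, -1, -1, -1, -1, -1]
  travel:
    - [0.3, -0.35, -0.05]
    - [0.32, -0.33, -0.05]
    - [0.35, -0.3, -0.05]
    - [0.37, -0.27, -0.05]
    - [0.39, -0.24, -0.05]
    - [0.41, -0.21, -0.05]
    - [0.42, -0.18, -0.05]
    - [0.44, -0.14, -0.05]
    - [0.45, -0.11, -0.05]
    - [0.45, -0.07, -0.05]
  twist: [-0.025, -0.025, -0.025, -0.025, -0.025, -0.025, -0.025, -0.025, -0.025, -0.025]

```text
time_s: 2.85
position: [0.3352, -0.1263, 0.2573]
tool_rot: [[0.528, 0.849, 0.001], [0.849, -0.528, -0.0], [-0.0, 0.001, -1.0]]
ft_force: [-0.0, 0.1, 0.3]
grip_width: 0.0852
gripper_force: 0.0
```

Emit:
step_arm:
  fingers: [-1, -1, -1, -1, -1, -1, -1, -1]
  travel:
    - [0.46, -0.035, -0.05]
    - [0.46, 0, -0.05]
    - [0.46, 0.04, -0.05]
    - [0.45, 0.07, -0.05]
    - [0.45, 0.11, -0.05]
    - [0.43, 0.15, -0.05]
    - [0.42, 0.18, -0.05]
    - [0.41, 0.21, -0.05]
  twist: [-0.025, -0.025, -0.025, -0.025, -0.025, -0.025, -0.025, -0.025]

```text
time_s: 3.85
position: [0.5069, 0.1987, 0.2971]
tool_rot: [[-0.072, 0.997, 0.0], [0.997, 0.072, -0.0], [-0.0, 0.0, -1.0]]
ft_force: [0.6, -1.0, -0.0]
grip_width: 0.0859
gripper_force: 0.0
```

```bash
cat >> h.py <<'E'
def look(qs=('cover1','car1'),save=None,cam='wrist',minc=.4):
    im,d=optics.get_image(cam);c=optics.get_calibration(cam)
    if save: cv2.imwrite(f'pics/{save}.png',im)
    for q in qs:
        for r in models.trace(cam,q):
            if r['confidence']<minc: continue
            P=cloud(c,d,r['mask'])
            if len(P)<20: continue
            z=P[:,2]; zt=np.percentile(z,97); k=P[(z>zt-.015)&(z<zt+.006)]
            print(q,round(r['confidence'],2),np.round(r['point']).astype(int).tolist(),'zpct',np.round(np.percentile(z,[3,50,97])*1000,1).tolist(),'top',rect(k),'all',rect(P[z>.003]))
    return im,d,c
def st():
    s=monitor.observe();R=np.array(s['tool_rot'])
    print('t',round(s['time_s'],2),'p',np.round(np.array(s['position'])*1000,1).tolist(),'psi',round(np.degrees(np.arctan2(R[1,0],R[0,0])),2),'w',round(s['grip_width'],4),'F',np.round(s['ft_force'],1).tolist())
E
python3 - <<'E'
from h import *
st();look(save='w1')
c=optics.get_calibration('wrist');print(c['vertical_fov'],np.round(c['world_from_camera'],3).tolist())
E
```

```text
t 3.85 p [506.9, 198.7, 297.1] psi 94.15 w 0.0859 F [0.6, -1.0, -0.0]
cover1 0.82 [168, 12] zpct [3.5, 50.6, 58.5] top [328.6, 360.9, 140.2, 19.2, 6.5] all [327.6, 364.9, 141.1, 19.6, 10.2]
cover1 0.78 [374, 122] zpct [42.8, 70.9, 72.4] top [570.9, 246.8, 140.8, 65.4, -85.3] all [570.9, 246.8, 140.9, 65.4, -85.3]
cover1 0.55 [144, 394] zpct [-2.0, 35.5, 309.7] top [0.0, 0.0, 0.0, 0.0, 0.0] all [345.7, -38.7, 506.2, 21.1, 61.1]
car1 0.62 [242, 137] zpct [16.3, 21.2, 33.2] top [402.2, 217.1, 103.7, 43.6, -88.8] all [402.3, 217.4, 104.4, 45.4, -89.0]
62.83410167468399 [[0.997, -0.069, -0.019, 0.502], [0.072, 0.959, 0.275, 0.268], [-0.001, -0.276, 0.961, 0.463], [0.0, 0.0, 0.0, 1.0]]
```

View pics/w1.png

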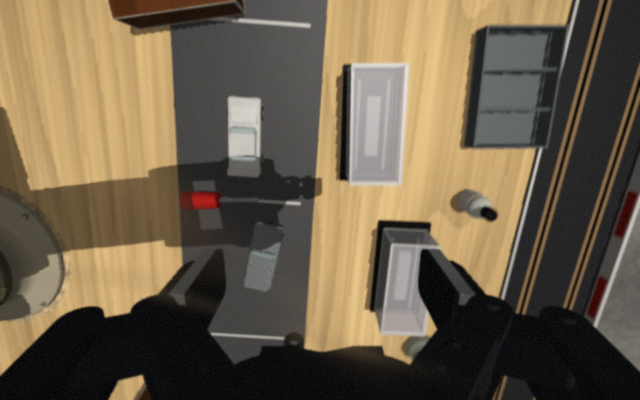

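Wrist view: clear cover at (375,122) on its black plinth with the rib visible, white car at (243,137), the brown box only at the edge (175,8). The choice is confirmed.

```bash
cat >> h.py <<'E'
def chain(*g):
    cur=None
    for (x,y,z,psi,*n) in g: cur=plan([x/1000,y/1000,z/1000],psi,n=n[0] if n else None,cur=cur)
E
sed -i "s/round(-dpsi\/n\/180,4)/float(round(-dpsi\/n\/180,4))/; s/    im,d=optics.get_image(cam);c=optics.get_calibration(cam)/    c=optics.get_calibration(cam);im,d=optics.get_image(cam)/" h.py
python3 - <<'E'
from h import *
st();look();chain((570.5,244,130,94.7),(570.5,244,30,94.7,3))
E
```

```text
t 4.0 p [506.7, 198.6, 296.4] psi 94.13 w 0.0852 F [-0.1, -0.6, 0.1]
cover1 0.88 [166, 13] zpct [4.2, 51.3, 58.5] top [327.7, 357.0, 140.8, 19.2, 5.7] all [327.1, 361.5, 140.7, 19.4, 9.5]
cover1 0.74 [401, 283] zpct [17.8, 70.4, 72.1] top [638.0, 25.7, 142.0, 65.5, -88.6] all [623.0, 87.5, 274.4, 93.5, -76.5]
cover1 0.66 [377, 122] zpct [44.2, 71.0, 72.6] top [569.4, 242.6, 141.6, 65.2, -85.6] all [569.4, 242.6, 141.7, 65.2, -85.7]
cover1 0.57 [142, 393] zpct [15.9, 37.3, 46.7] top [242.6, -219.1, 18.8, 4.2, -32.2] all [222.3, -238.5, 62.6, 18.4, 44.2]
car1 0.91 [263, 255] zpct [16.7, 22.2, 33.9] top [429.6, 38.8, 101.8, 42.9, 79.9] all [430.3, 38.5, 102.9, 45.6, 79.2]
car1 0.71 [245, 138] zpct [16.7, 21.3, 33.5] top [400.6, 213.5, 104.4, 43.7, -88.8] all [400.9, 213.6, 104.8, 45.9, -89.3]
n 4 travel [[0.107, 0.169, 0.417], [0.107, 0.169, 0.418], [0.106, 0.17, 0.417], [0.105, 0.17, 0.417]] twist [-0.0011, -0.0011, -0.0011, -0.0011]
n 3 travel [[0.0, -0.0, 0.333], [0.0, -0.0, 0.334], [0.0, -0.0, 0.333]] twist [0.0001, 0.0001, 0.0001]
```

Emit:
step_arm:
  fingers: [-1, -1, -1, -1, -1, -1, -1, -1, 1, 1]
  travel:
    - [0.105, 0.17, 0.42]
    - [0.105, 0.17, 0.42]
    - [0.105, 0.17, 0.42]
    - [0.105, 0.16, 0.4]
    - [0, 0, 0]
    - [0, 0, 0.33]
    - [0, 0, 0.34]
    - [0, 0, 0.33]
    - [0, 0, 0]
    - [0, 0, 0]
  twist: [-0.001, -0.001, -0.001, 0, 0, 0, 0, 0, 0, 0]
  force: 30

```text
time_s: 5.4
position: [0.5712, 0.2439, 0.0336]
tool_rot: [[-0.078, 0.997, 0.004], [0.997, 0.078, 0.001], [0.0, 0.004, -1.0]]
ft_force: [0.8, -0.7, -0.6]
grip_width: 0.0631
gripper_force: 35.7
```

Emit:
step_arm:
  fingers: [1, 1, 1, 1]
  travel:
    - [0, 0, 0]
    - [0, 0, 0]
    - [0, 0, -0.1]
    - [0, 0, -0.2]
  twist: [0, 0, 0, 0]

```text
time_s: 5.9
position: [0.5697, 0.244, 0.0613]
tool_rot: [[-0.079, 0.997, -0.001], [0.997, 0.079, -0.0], [-0.0, -0.001, -1.0]]
ft_force: [-0.6, 0.5, -0.7]
grip_width: 0.0629
gripper_force: 35.7
```

```bash
python3 - <<'E'
from h import *
chain((570,244,130,94.5,2),(520,420,130,94.5,4),(520,420,18,94.5,4))
E
```

```text
n 2 travel [[-0.0, 0.002, -0.344], [-0.0, 0.001, -0.343]] twist [0.0001, 0.0001]
n 4 travel [[0.448, -0.09, -0.0], [0.449, -0.09, -0.0], [0.448, -0.09, -0.0], [0.448, -0.09, -0.0]] twist [0.0, 0.0, 0.0, 0.0]
n 4 travel [[0.0, 0.0, 0.28], [0.0, 0.0, 0.28], [0.0, 0.0, 0.28], [0.0, 0.0, 0.28]] twist [0.0, 0.0, 0.0, 0.0]
```

Emit:
step_arm:
  fingers: [1, 1, 1, 1, 1, 1, 1, 1, 1, 1]
  travel:
    - [0, 0, -0.34]
    - [0, 0, -0.35]
    - [0.45, -0.09, 0]
    - [0.45, -0.09, 0]
    - [0.45, -0.09, 0]
    - [0.45, -0.09, 0]
    - [0, 0, 0]
    - [0, 0, 0.4]
    - [0, 0, 0.4]
    - [0, 0, 0.26]
  twist: [0, 0, 0, 0, 0, 0, 0, 0, 0, 0]
  force: 60

```text
time_s: 7.15
position: [0.5198, 0.4194, 0.0225]
tool_rot: [[-0.078, 0.997, -0.002], [0.997, 0.078, -0.001], [-0.001, -0.002, -1.0]]
ft_force: [0.1, -0.2, -0.2]
grip_width: 0.0618
gripper_force: 70.1
```

Emit:
step_arm:
  fingers: [1, 1]
  travel:
    - [0, 0, 0.03]
    - [0, 0, 0.02]
  twist: [0, 0]

```text
time_s: 7.4
position: [0.5206, 0.4204, 0.0198]
tool_rot: [[-0.079, 0.997, 0.001], [0.997, 0.079, 0.0], [0.0, 0.001, -1.0]]
ft_force: [0.6, 0.0, -0.8]
grip_width: 0.062
gripper_force: 70.1
```

Emit:
step_arm:
  fingers: [1, -1, -1, -1, -1, -1, -1, -1, -1, -1]
  travel:
    - [0, 0, 0.02]
    - [0, 0, 0]
    - [0, 0, 0]
    - [0, 0, 0]
    - [0, 0, -0.2]
    - [0, 0, -0.6]
    - [-0.5, 0, -0.6]
    - [-0.5, -0.09, -0.6]
    - [-0.5, -0.09, 0]
    - [-0.5, 0, 0]
  twist: [0, 0, 0, 0, 0, 0, 0, 0, 0, 0]

```text
time_s: 8.65
position: [0.5176, 0.2389, 0.1934]
tool_rot: [[-0.08, 0.997, 0.001], [0.997, 0.08, 0.0], [0.0, 0.001, -1.0]]
ft_force: [0.7, -0.3, -0.0]
grip_width: 0.0855
gripper_force: 0.0
```

```bash
cat >> h.py <<'E'
def rib(c,im,d,near):
    """find plinth around near(mm): height-slices of cloud"""
    v,u=np.nonzero(d>0);P=w(c,np.c_[u,v],d[v,u])
    P=P[(np.abs(P[:,0]*1000-near[0])<75)&(np.abs(P[:,1]*1000-near[1])<110)]
    for a,b,nm in ((.028,.036,'rib'),(.017,.0245,'deck'),(.0055,.0105,'flange'),(.005,.07,'all')):
        k=P[(P[:,2]>a)&(P[:,2]<b)]
        if len(k)>30: print(nm,len(k),rect(k),'medz',round(np.median(k[:,2])*1000,1))
E
python3 - <<'E'
from h import *
st();monitor;optics.get_image('wrist');im,d,c=look(save='w2');st();rib(c,im,d,(571,244))
E
```

```text
t 8.65 p [517.6, 238.9, 193.4] psi 94.58 w 0.0855 F [0.7, -0.3, -0.0]
cover1 0.95 [405, 324] zpct [16.9, 67.4, 71.6] top [627.7, 67.1, 58.4, 46.1, -89.1] all [599.1, 141.3, 248.4, 63.8, -72.6]
cover1 0.8 [104, 19] zpct [3.8, 56.4, 58.5] top [326.9, 364.5, 142.3, 26.2, 9.6] all [326.9, 364.5, 142.3, 26.2, 9.6]
cover1 0.63 [343, 25] zpct [10.6, 57.0, 58.6] top [524.9, 367.3, 65.1, 35.6, 4.2] all [524.9, 367.3, 65.1, 35.6, 4.2]
car1 0.58 [239, 315] zpct [7.4, 20.6, 33.5] top [429.1, 38.0, 102.2, 43.3, 80.0] all [447.8, 121.4, 271.5, 48.1, 77.7]
t 8.85 p [518.2, 239.8, 192.9] psi 94.45 w 0.0854 F [-0.0, -0.0, 0.3]
rib 1268 [557.3, 285.2, 165.2, 57.7, -65.1] medz 31.0
deck 4093 [560.4, 269.3, 188.5, 76.1, -72.7] medz 20.2
flange 3744 [566.1, 258.7, 203.1, 100.2, -78.3] medz 8.1
all 11039 [554.6, 259.0, 195.9, 107.0, -86.8] medz 19.2
```

View pics/w2.png

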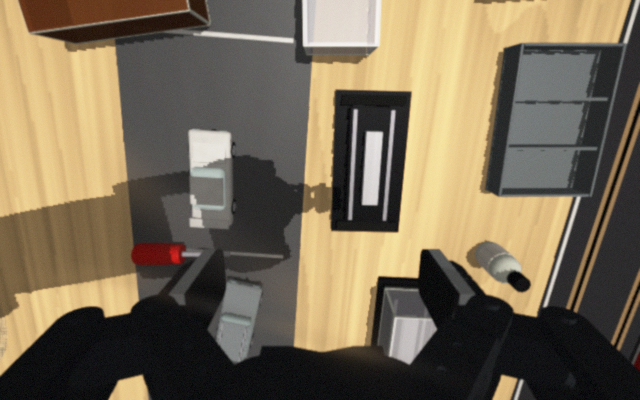

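Plinth uncovered at (371,165), rib clear, parked cover at (342,22). Refine the plinth by connected components.

```bash
cat >> h.py <<'E'
def rib(c,im,d,near):
    v,u=np.indices(d.shape);X=np.full(d.shape+(3,),9.); g=d>0
    X[g]=w(c,np.c_[u[g],v[g]],d[g])
    ok=np.hypot(X[...,0]*1000-near[0],X[...,1]*1000-near[1])<95
    for a,b,nm in ((.027,.036,'rib'),(.016,.036,'deck'),(.0055,.036,'flange')):
        m=(ok&(X[...,2]>a)&(X[...,2]<b)).astype(np.uint8)
        n,l,s,_=cv2.connectedComponentsWithStats(m)
        if n<2: continue
        k=X[l==1+np.argmax(s[1:,4])]; print(nm,len(k),rect(k),'medz',round(np.median(k[:,2])*1000,1))
E
python3 - <<'E'
from h import *
im,d,c=look(('car1',),minc=.3);rib(c,im,d,(571,244))
E
```

```text
car1 0.96 [237, 317] zpct [11.9, 20.5, 33.3] top [430.4, 42.4, 95.9, 43.9, 80.6] all [446.1, 126.8, 266.7, 46.5, 79.3]
car1 0.57 [210, 185] zpct [9.6, 21.1, 33.3] top [400.6, 213.7, 105.2, 44.2, -89.9] all [400.3, 213.7, 105.0, 46.6, -89.7]
rib 1169 [569.6, 240.5, 75.8, 16.3, -87.1] medz 31.0
deck 5158 [569.7, 240.2, 122.3, 48.4, -87.0] medz 20.5
flange 10009 [569.8, 239.9, 156.9, 78.5, -87.0] medz 18.8
```

```bash
python3 - <<'E'
from h import *
st();chain((400.6,213.3,80,90.2,4),(400.6,213.3,2,90.2,3))
E
```

```text
t 8.95 p [518.0, 241.0, 192.6] psi 94.58 w 0.0853 F [-0.4, -0.2, 0.6]
n 4 travel [[-0.046, -0.298, 0.282], [-0.051, -0.297, 0.281], [-0.057, -0.296, 0.282], [-0.063, -0.295, 0.281]] twist [0.0061, 0.0061, 0.0061, 0.0061]
n 3 travel [[0.0, -0.0, 0.26], [0.0, -0.0, 0.26], [0.0, -0.0, 0.26]] twist [-0.0, -0.0, -0.0]
```

Emit:
step_arm:
  fingers: [-1, -1, -1, -1, -1, -1, -1, -1, 1, 1]
  travel:
    - [-0.05, -0.3, 0.28]
    - [-0.05, -0.3, 0.28]
    - [-0.06, -0.3, 0.28]
    - [-0.06, -0.29, 0.28]
    - [0, 0, 0]
    - [0, 0, 0.26]
    - [0, 0, 0.26]
    - [0, 0, 0.25]
    - [0, 0, 0]
    - [0, 0, 0]
  twist: [0.006, 0.006, 0.006, 0.006, 0, 0, 0, 0, 0, 0]
  force: 40

```text
time_s: 10.2
position: [0.4014, 0.2128, 0.0046]
tool_rot: [[-0.004, 1.0, 0.002], [1.0, 0.004, 0.0], [0.0, 0.002, -1.0]]
ft_force: [-0.8, 0.4, -0.1]
grip_width: 0.0517
gripper_force: 0.0
```

Emit:
step_arm:
  fingers: [1, 1, 1, 1, 1]
  travel:
    - [0, 0, 0]
    - [0, 0, 0]
    - [0, 0, 0]
    - [0, 0, -0.3]
    - [0, 0, -0.5]
  twist: [0, 0, 0, 0, 0]

```text
time_s: 10.82
position: [0.3998, 0.212, 0.0845]
tool_rot: [[-0.004, 1.0, -0.002], [1.0, 0.004, -0.0], [-0.0, -0.002, -1.0]]
ft_force: [0.9, -0.4, -0.5]
grip_width: 0.0335
gripper_force: 39.9
```

```bash
python3 - <<'E'
from h import *
st();chain((569.7,240.2,110,92.9,4),(569.7,240.2,34,92.9,3))
E
```

```text
t 10.82 p [399.8, 212.0, 84.5] psi 90.21 w 0.0335 F [0.9, -0.4, -0.5]
n 4 travel [[0.069, 0.425, -0.064], [0.064, 0.426, -0.063], [0.059, 0.426, -0.064], [0.054, 0.427, -0.064]] twist [-0.0037, -0.0037, -0.0037, -0.0037]
n 3 travel [[-0.0, 0.0, 0.253], [-0.0, 0.0, 0.254], [-0.0, 0.0, 0.253]] twist [-0.0, -0.0, -0.0]
```

Emit:
step_arm:
  fingers: [1, 1, 1, 1, 1, 1, 1]
  travel:
    - [0.07, 0.42, -0.06]
    - [0.065, 0.43, -0.06]
    - [0.06, 0.43, -0.06]
    - [0.05, 0.43, -0.06]
    - [0, 0, 0]
    - [0, 0, 0.3]
    - [0, 0, 0.3]
  twist: [-0.004, -0.004, -0.004, -0.003, 0, 0, 0]

```text
time_s: 11.7
position: [0.57, 0.2406, 0.0477]
tool_rot: [[-0.051, 0.999, 0.001], [0.999, 0.051, 0.0], [0.0, 0.001, -1.0]]
ft_force: [-0.3, 0.2, -0.2]
grip_width: 0.0336
gripper_force: 40.0
```

```bash
python3 - <<'E'
from h import *
st();optics.get_image('side');look(('car1',),cam='side',minc=.3)
im,d,c=look(('car1',),minc=.3);cv2.imwrite('pics/w3.png',im[180:400,180:460])
look(('car1',),cam='scene',minc=.3)
st()
E
```

```text
t 11.7 p [570.0, 240.6, 47.7] psi 92.92 w 0.0336 F [-0.3, 0.2, -0.2]
car1 0.96 [217, 235] zpct [44.1, 58.7, 71.2] top [566.1, 243.5, 99.7, 46.8, -86.5] all [552.0, 246.9, 101.2, 66.7, 80.9]
car1 0.88 [405, 182] zpct [9.7, 21.2, 34.2] top [379.9, -259.5, 103.9, 44.2, 88.2] all [379.4, -260.3, 104.9, 47.4, 86.9]
car1 0.56 [332, 220] zpct [11.8, 31.8, 36.4] top [421.5, 6.3, 39.8, 36.4, -10.8] all [420.2, 5.9, 42.3, 37.5, -10.6]
car1 0.8 [318, 228] zpct [60.5, 63.6, 75.4] top [569.2, 241.0, 105.5, 44.4, -87.5] all [569.8, 241.3, 106.2, 58.3, -89.1]
car1 0.86 [240, 228] zpct [-0.5, 19.8, 33.7] top [382.6, -262.1, 100.9, 43.9, 89.1] all [378.2, -261.8, 102.1, 54.3, 88.0]
car1 0.83 [325, 181] zpct [3.9, 23.1, 35.8] top [433.3, 35.2, 99.2, 42.9, 80.8] all [432.1, 37.4, 105.5, 46.0, 80.9]
car1 0.54 [401, 160] zpct [3.0, 67.0, 80.0] top [573.7, 237.5, 97.8, 42.7, -86.8] all [553.8, 262.2, 164.2, 55.4, -66.1]
t 12.05 p [571.3, 240.7, 49.3] psi 92.92 w 0.0338 F [-0.5, 0.2, -0.0]
```

View pics/w3.png

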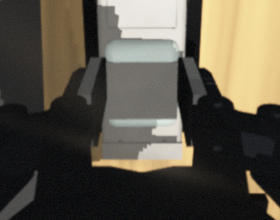

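Emit:
step_arm:
  fingers: [1, 1, 1, 1]
  travel:
    - [0, 0, 0.12]
    - [0, 0, 0.03]
    - [0, 0, 0.02]
    - [0, 0, 0]
  twist: [0, 0, 0, 0]

```text
time_s: 12.55
position: [0.5706, 0.2405, 0.0311]
tool_rot: [[-0.051, 0.999, -0.0], [0.999, 0.051, -0.0], [-0.0, -0.0, -1.0]]
ft_force: [-2.7, -1.1, 3.9]
grip_width: 0.0333
gripper_force: 40.8
```

Emit:
step_arm:
  fingers: [1, 1]
  travel:
    - [0, 0, 0.01]
    - [0, 0, 0]
  twist: [0, 0]

```text
time_s: 12.8
position: [0.5707, 0.2405, 0.031]
tool_rot: [[-0.051, 0.999, 0.0], [0.999, 0.051, -0.0], [-0.0, 0.0, -1.0]]
ft_force: [-5.2, -1.6, 10.9]
grip_width: 0.0333
gripper_force: 42.2
```

Emit:
step_arm:
  fingers: [1, -1, -1, -1, -1, -1, -1, -1, -1]
  travel:
    - [0, 0, -0.01]
    - [0, 0, 0]
    - [0, 0, 0]
    - [0, 0, 0]
    - [0, 0, -0.3]
    - [0, 0, -0.6]
    - [-0.4, 0, -0.6]
    - [-0.4, 0.15, -0.6]
    - [-0.4, 0.15, 0]
  twist: [0, 0, 0, 0, 0, 0, 0, 0.006, 0.006]

```text
time_s: 13.92
position: [0.6048, 0.1326, 0.2283]
tool_rot: [[-0.014, 1.0, 0.009], [1.0, 0.014, 0.0], [0.0, 0.009, -1.0]]
ft_force: [0.6, -0.8, -1.2]
grip_width: 0.0851
gripper_force: 0.0
```

```bash
python3 - <<'E'
from h import *
optics.get_image('wrist');st();im,d,c=look(minc=.3,save='w4');st();rib(c,im,d,(569.7,240.2))
chain((638.5,26,130,90.7),(638.5,26,30,90.7,3))
E
```

```text
t 13.97 p [605.9, 127.6, 225.3] psi 90.48 w 0.0853 F [0.7, -4.0, -0.7]
cover1 0.74 [352, 254] zpct [32.3, 70.9, 72.2] top [638.2, 25.8, 141.2, 65.0, -88.8] all [638.2, 25.8, 141.2, 65.0, -88.8]
car1 0.84 [283, 53] zpct [43.9, 47.9, 59.6] top [570.8, 239.5, 100.7, 44.1, -86.7] all [570.2, 238.7, 100.6, 50.9, -89.9]
car1 0.67 [177, 230] zpct [9.1, 21.0, 33.8] top [430.3, 39.2, 99.4, 43.0, 81.9] all [461.5, 81.8, 206.6, 77.5, 51.0]
t 14.12 p [603.1, 132.8, 223.0] psi 90.69 w 0.0855 F [0.3, -0.2, -0.0]
rib 4 [592.2, 273.2, 4.0, 0.0, -87.0] medz 32.5
deck 404 [572.2, 189.0, 48.6, 20.2, 5.6] medz 20.2
flange 4495 [569.9, 231.4, 138.2, 78.4, -86.9] medz 8.5
n 3 travel [[-0.357, 0.114, 0.31], [-0.358, 0.113, 0.31], [-0.357, 0.114, 0.31]] twist [-0.0, -0.0, -0.0]
n 3 travel [[-0.0, -0.0, 0.333], [-0.0, -0.0, 0.334], [-0.0, -0.0, 0.333]] twist [-0.0, -0.0, -0.0]
```

View pics/w4.png

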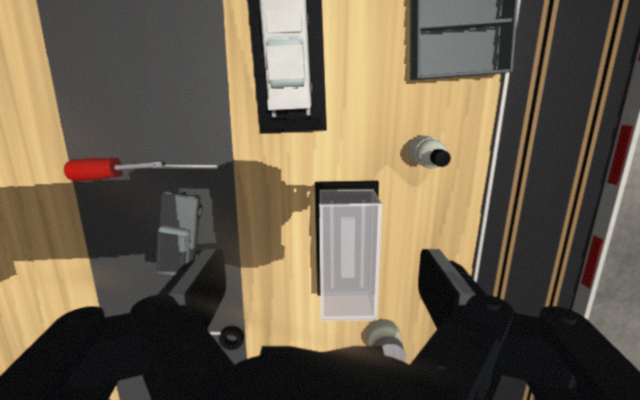

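White car sits on its rib (top z about 59.6 mm, as expected), centred at (285,60). Next is cover b at (350,250).

Emit:
step_arm:
  fingers: [-1, -1, -1, -1, -1, -1, -1, -1, 1, 1]
  travel:
    - [-0.36, 0.11, 0.31]
    - [-0.36, 0.11, 0.31]
    - [-0.35, 0.12, 0.31]
    - [0, 0, 0]
    - [0, 0, 0]
    - [0, 0, 0.33]
    - [0, 0, 0.33]
    - [0, 0, 0.33]
    - [0, 0, 0]
    - [0, 0, 0]
  twist: [-0.002, 0, 0, 0, 0, 0, 0, 0, 0, 0]
  force: 50

```text
time_s: 15.38
position: [0.64, 0.0276, 0.0337]
tool_rot: [[-0.021, 1.0, 0.003], [1.0, 0.021, -0.0], [-0.0, 0.003, -1.0]]
ft_force: [0.9, -0.9, -0.4]
grip_width: 0.0625
gripper_force: 55.5
```

Emit:
step_arm:
  fingers: [1, 1, 1, 1, 1, 1]
  travel:
    - [0, 0, 0]
    - [0, 0, 0]
    - [0, 0, -0.1]
    - [0, 0, -0.3]
    - [0, 0, -0.5]
    - [0, 0, -0.2]
  twist: [0, 0, 0, 0, 0, 0]

```text
time_s: 16.12
position: [0.64, 0.0266, 0.1456]
tool_rot: [[-0.019, 1.0, 0.005], [1.0, 0.019, -0.001], [-0.001, 0.005, -1.0]]
ft_force: [1.4, 0.6, -1.4]
grip_width: 0.0624
gripper_force: 55.6
```

```bash
python3 - <<'E'
from h import *
optics.get_image('scene');st();look(('cover1',),cam='scene',minc=.3);look(('cover1',),cam='side',minc=.3);st()
chain((569.7,240.2,140,92.9),(569.7,240.2,50,92.9,4))
E
```

```text
t 16.18 p [640.6, 26.5, 147.2] psi 91.11 w 0.0624 F [1.0, -0.3, 2.2]
cover1 0.85 [376, 200] zpct [131.2, 184.0, 188.4] top [647.1, 7.0, 108.6, 75.6, -88.4] all [617.0, 69.9, 260.5, 104.6, -66.0]
cover1 0.82 [286, 278] zpct [20.1, 70.2, 74.1] top [587.4, -274.2, 140.7, 67.7, -85.9] all [587.6, -273.8, 142.0, 68.0, -85.9]
cover1 0.66 [427, 128] zpct [8.7, 54.5, 61.4] top [537.9, 420.8, 146.6, 36.4, -87.6] all [583.7, 260.6, 479.3, 58.3, -73.6]
cover1 0.64 [248, 353] zpct [5.6, 56.3, 59.7] top [664.0, -472.8, 141.7, 66.9, -71.6] all [664.1, -472.8, 141.7, 67.0, -71.7]
cover1 0.56 [200, 204] zpct [1.9, 54.9, 59.6] top [230.9, -291.7, 142.5, 69.3, 60.8] all [231.5, -292.0, 142.8, 70.0, 60.2]
cover1 0.49 [324, 178] zpct [1.3, 21.9, 35.5] top [433.6, 34.3, 101.7, 44.0, 81.0] all [424.7, 37.0, 105.1, 62.1, 79.3]
cover1 0.9 [357, 143] zpct [8.6, 67.3, 74.3] top [587.0, -271.3, 142.4, 68.1, -84.6] all [602.5, -298.6, 219.1, 119.7, -57.7]
cover1 0.79 [383, 110] zpct [3.2, 55.7, 60.7] top [662.6, -471.0, 146.5, 66.4, -71.6] all [662.8, -471.9, 319.4, 88.1, -61.1]
cover1 0.77 [166, 293] zpct [5.7, 55.7, 59.5] top [518.4, 420.0, 140.9, 68.1, -85.3] all [518.4, 420.2, 141.5, 68.1, -84.9]
cover1 0.7 [232, 344] zpct [1.6, 56.1, 58.9] top [320.4, 385.7, 141.1, 64.9, 11.1] all [320.9, 381.4, 141.3, 77.5, 9.8]
cover1 0.58 [257, 156] zpct [125.3, 173.2, 183.4] top [637.5, 63.9, 67.7, 65.2, 0.7] all [564.6, 99.0, 643.1, 67.6, -20.7]
cover1 0.57 [457, 203] zpct [6.2, 56.3, 60.5] top [228.7, -291.1, 143.2, 68.5, 60.3] all [228.7, -290.7, 143.8, 68.8, 60.0]
t 16.38 p [638.5, 26.8, 140.5] psi 91.11 w 0.0623 F [-0.2, 0.4, -0.3]
n 5 travel [[0.429, -0.129, 0.001], [0.431, -0.127, 0.001], [0.431, -0.124, 0.001], [0.431, -0.121, 0.001], [0.433, -0.118, 0.001]] twist [-0.002, -0.002, -0.002, -0.002, -0.002]
n 4 travel [[-0.0, -0.0, 0.225], [-0.0, -0.0, 0.225], [-0.0, -0.0, 0.225], [-0.0, -0.0, 0.225]] twist [0.0, 0.0, 0.0, 0.0]
```

Emit:
step_arm:
  fingers: [1, 1, 1, 1, 1, 1, 1, 1, 1, 1]
  travel:
    - [0.43, -0.13, 0]
    - [0.43, -0.125, 0]
    - [0.43, -0.125, 0]
    - [0.43, -0.12, 0]
    - [0.43, -0.12, 0]
    - [0, 0, 0]
    - [0, 0, 0]
    - [0, 0, 0.3]
    - [0, 0, 0.3]
    - [0, 0, 0.3]
  twist: [-0.002, -0.002, -0.002, -0.002, -0.002, 0, 0, 0, 0, 0]

```text
time_s: 17.62
position: [0.5706, 0.2381, 0.0502]
tool_rot: [[-0.049, 0.999, -0.001], [0.999, 0.049, -0.0], [-0.0, -0.001, -1.0]]
ft_force: [0.1, 0.9, -0.5]
grip_width: 0.0622
gripper_force: 55.5
```

Emit:
step_arm:
  fingers: [1, 1, 1, 1]
  travel:
    - [0, 0, 0.1]
    - [0, 0, 0.06]
    - [0, 0, 0.02]
    - [0, 0, 0]
  twist: [0, 0, 0, 0]

```text
time_s: 18.12
position: [0.5706, 0.2397, 0.0343]
tool_rot: [[-0.051, 0.999, 0.001], [0.999, 0.051, 0.0], [0.0, 0.001, -1.0]]
ft_force: [-0.2, 0.2, -1.4]
grip_width: 0.0624
gripper_force: 55.5
```

Emit:
step_arm:
  fingers: [1, 1, -1, -1, -1, -1, -1, 1, 1, 1]
  travel:
    - [0, 0, 0.02]
    - [0, 0, 0]
    - [0, 0, 0]
    - [0, 0, 0]
    - [0, 0, -0.3]
    - [0, 0, -0.4]
    - [0, 0, -0.2]
    - [0.25, 0, 0]
    - [0.25, 0, 0]
    - [0, 0, 0]
  twist: [0, 0, 0, 0, 0, 0, 0, 0, 0, 0]

```text
time_s: 19.38
position: [0.5673, 0.2908, 0.1213]
tool_rot: [[-0.053, 0.999, -0.0], [0.999, 0.053, 0.0], [0.0, -0.0, -1.0]]
ft_force: [-0.3, -0.9, -0.2]
grip_width: 0.0318
gripper_force: 0.0
```

Emit:
step_arm:
  fingers: [1, 1, 1, 1]
  travel:
    - [0, 0, 0]
    - [0, 0, 0]
    - [0, 0, 0.2]
    - [0, 0, 0]
  twist: [0, 0, 0, 0]

```text
time_s: 19.88
position: [0.5671, 0.2888, 0.1004]
tool_rot: [[-0.05, 0.999, -0.003], [0.999, 0.05, -0.001], [-0.001, -0.003, -1.0]]
ft_force: [-0.4, 0.3, -0.0]
grip_width: 0.0001
gripper_force: 0.0
```

```bash
python3 - <<'E'
from h import *
optics.get_image('side');st();look(('cover1',),cam='side',minc=.5);look(('cover1',),cam='scene',minc=.5);st()
E
```

```text
t 19.93 p [567.6, 289.1, 101.4] psi 92.88 w 0.0001 F [0.2, 0.2, 0.9]
cover1 0.87 [228, 340] zpct [3.0, 56.1, 59.1] top [320.4, 385.8, 141.5, 64.8, 11.2] all [320.4, 385.8, 141.5, 64.8, 11.2]
cover1 0.87 [455, 205] zpct [3.4, 55.9, 60.3] top [228.1, -291.0, 143.9, 68.0, 61.3] all [216.7, -306.9, 184.5, 67.6, 59.4]
cover1 0.75 [383, 112] zpct [4.9, 55.6, 60.4] top [661.7, -468.8, 144.4, 66.5, -71.4] all [645.8, -432.0, 225.6, 75.8, -67.1]
cover1 0.62 [354, 144] zpct [8.9, 68.2, 74.2] top [586.0, -272.8, 147.6, 69.1, -86.0] all [617.5, -302.1, 214.5, 124.7, -84.7]
cover1 0.61 [216, 238] zpct [19.3, 68.4, 73.2] top [567.7, 262.7, 90.0, 66.7, -86.9] all [393.2, 273.8, 416.9, 110.1, -5.7]
cover1 0.6 [170, 292] zpct [5.3, 55.8, 59.5] top [518.1, 420.1, 141.7, 68.7, -84.9] all [518.1, 420.1, 141.7, 68.7, -84.9]
cover1 0.97 [284, 276] zpct [24.2, 70.3, 74.2] top [587.7, -275.1, 138.9, 67.4, -85.9] all [587.8, -274.2, 140.8, 67.7, -85.8]
cover1 0.95 [403, 163] zpct [15.8, 69.5, 74.0] top [571.8, 237.9, 145.2, 67.5, -85.9] all [566.9, 259.6, 198.2, 86.8, -77.3]
cover1 0.89 [245, 356] zpct [8.7, 56.3, 59.9] top [663.9, -472.9, 141.0, 67.3, -71.9] all [657.2, -475.1, 141.2, 82.2, -71.4]
cover1 0.83 [374, 104] zpct [3.2, 52.3, 60.5] top [324.7, 386.0, 138.7, 70.6, 11.1] all [318.5, 412.8, 144.1, 125.9, 11.4]
cover1 0.7 [200, 203] zpct [3.0, 55.0, 59.5] top [230.3, -291.2, 142.6, 71.8, 60.6] all [230.4, -291.1, 142.7, 71.9, 60.3]
cover1 0.59 [420, 136] zpct [3.3, 44.6, 126.1] top [574.4, 282.7, 6.2, 0.0, 87.4] all [537.7, 371.1, 223.2, 97.7, -71.1]
t 20.12 p [568.0, 289.6, 102.3] psi 92.91 w 0.0002 F [-0.4, 0.7, -0.5]
```

Emit:
step_arm:
  fingers: [1, 1, 1, 1, 1]
  travel:
    - [0, 0, 0.25]
    - [0, 0, 0.05]
    - [0, 0, 0.04]
    - [0, 0, 0.03]
    - [0, 0, 0]
  twist: [0, 0, 0, 0, 0]

```text
time_s: 20.75
position: [0.5678, 0.2897, 0.0648]
tool_rot: [[-0.051, 0.999, 0.0], [0.999, 0.051, 0.0], [0.0, 0.0, -1.0]]
ft_force: [-0.6, -0.6, -0.0]
grip_width: -0.0004
gripper_force: 0.0
```

Emit:
step_arm:
  fingers: [1, 1]
  travel:
    - [0, 0, 0.01]
    - [0, 0, 0]
  twist: [0, 0]

```text
time_s: 21.0
position: [0.5677, 0.2896, 0.0637]
tool_rot: [[-0.051, 0.999, 0.0], [0.999, 0.051, 0.0], [0.0, 0.0, -1.0]]
ft_force: [-0.6, -0.8, 0.7]
grip_width: -0.0004
gripper_force: 0.0
```

Emit:
step_arm:
  fingers: [1, 1]
  travel:
    - [0, 0, 0.01]
    - [0, 0, 0]
  twist: [0, 0]

```text
time_s: 21.25
position: [0.5676, 0.2896, 0.0625]
tool_rot: [[-0.051, 0.999, -0.0], [0.999, 0.051, -0.0], [-0.0, -0.0, -1.0]]
ft_force: [-0.5, -0.4, 0.2]
grip_width: 0.0
gripper_force: 0.0
```

Emit:
step_arm:
  fingers: [1, 1]
  travel:
    - [0, 0, 0.01]
    - [0, 0, 0]
  twist: [0, 0]

```text
time_s: 21.5
position: [0.5676, 0.2896, 0.0615]
tool_rot: [[-0.051, 0.999, -0.0], [0.999, 0.051, -0.0], [-0.0, -0.0, -1.0]]
ft_force: [-0.2, -0.1, 0.7]
grip_width: -0.0001
gripper_force: 0.0
```

Emit:
step_arm:
  fingers: [1, 1]
  travel:
    - [0, 0, 0.01]
    - [0, 0, 0]
  twist: [0, 0]

```text
time_s: 21.75
position: [0.5676, 0.2896, 0.0605]
tool_rot: [[-0.051, 0.999, -0.0], [0.999, 0.051, -0.0], [-0.0, -0.0, -1.0]]
ft_force: [-0.9, -0.3, -0.1]
grip_width: 0.0001
gripper_force: 0.0
```

```bash
python3 - <<'E'
from h import *
a,_=optics.get_image('side');b,_=optics.get_image('scene')
r=lambda i,s:cv2.resize(i,None,fx=s,fy=s)
cv2.imwrite('pics/c1.png',np.vstack([r(a[180:330,120:320],2.5),r(b[90:210,340:500],3.125)])[:, :500])
E
```

```text
(no output)
```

View pics/c1.png

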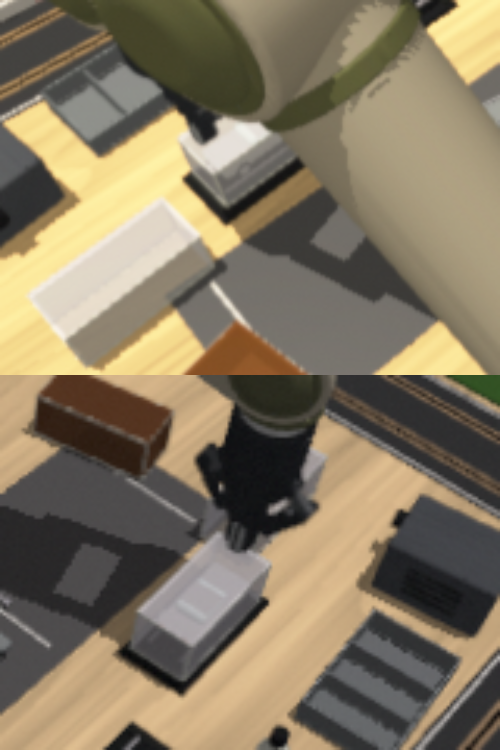

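```bash
cat >> h.py <<'E'
def slope(cam,near,psi,im=None):
    c=optics.get_calibration(cam);im,d=optics.get_image(cam)
    v,u=np.nonzero(d>0);P=w(c,np.c_[u,v],d[v,u])*1000-np.r_[near,0];a=np.radians(psi)
    s=P[:,0]*np.cos(a)+P[:,1]*np.sin(a);t=-P[:,0]*np.sin(a)+P[:,1]*np.cos(a)
    for lo in range(-90,100,15):
        k=(s>lo)&(s<lo+15)&(abs(t)<35)&(P[:,2]<90)
        if k.sum()>5: print(cam,lo,k.sum(),np.round(np.percentile(P[k,2],[50,80,90,97]),1))
E
python3 - <<'E'
from h import *
st();slope('scene',(569.7,240.2),93);slope('side',(569.7,240.2),93);st()
E
```

```text
t 21.85 p [567.7, 289.6, 60.6] psi 92.92 w -0.0 F [-0.0, -0.3, 0.3]
scene -90 125 [ 1.   7.4 10.4 49.4]
scene -75 348 [45.2 69.1 71.3 72.9]
scene -60 98 [70.6 72.1 72.9 73.6]
scene -45 91 [70.9 73.  73.8 74.2]
scene -30 97 [70.4 71.4 72.4 73.2]
scene -15 101 [70.5 72.4 73.1 74.3]
scene 0 101 [70.1 72.  72.8 73.5]
scene 15 97 [70.5 72.3 73.2 74.2]
scene 30 105 [70.8 72.6 73.9 75.2]
scene 45 81 [70.6 72.5 72.8 75. ]
scene 60 48 [68.6 70.7 72.  72.9]
scene 90 12 [0.4 1.5 1.6 3.4]
side -30 14 [ 9.2 24.  30.3 33.7]
side -15 79 [33.8 53.4 62.3 69.1]
side 0 154 [59.6 71.1 71.9 73. ]
side 15 196 [68.7 71.5 72.2 73.3]
side 30 171 [65.6 71.3 72.2 73. ]
side 45 201 [68.5 71.3 72.  73.4]
side 60 291 [37.1 68.9 71.1 72.5]
side 75 150 [1.  5.9 8.9 9.7]
side 90 109 [0.7 2.  2.7 3.1]
t 21.95 p [567.7, 289.6, 60.6] psi 92.91 w -0.0002 F [0.3, 0.1, -0.5]
```

Emit:
step_arm:
  fingers: [1, 1, 1]
  travel:
    - [0, 0, 0.02]
    - [0, 0, 0.01]
    - [0, 0, 0]
  twist: [0, 0, 0]

```text
time_s: 22.32
position: [0.5676, 0.2896, 0.0574]
tool_rot: [[-0.051, 0.999, -0.0], [0.999, 0.051, -0.0], [-0.0, -0.0, -1.0]]
ft_force: [-0.2, 0.1, -0.4]
grip_width: -0.0002
gripper_force: 0.0
```

Emit:
step_arm:
  fingers: [1, 1, 1]
  travel:
    - [0, 0, 0.02]
    - [0, 0, 0]
    - [0, 0, 0]
  twist: [0, 0, 0]

```text
time_s: 22.7
position: [0.5677, 0.2896, 0.0556]
tool_rot: [[-0.051, 0.999, -0.0], [0.999, 0.051, -0.0], [-0.0, -0.0, -1.0]]
ft_force: [0.1, -0.1, 0.3]
grip_width: 0.0002
gripper_force: 0.0
```

```bash
python3 - <<'E'
from h import *
st();im,d=optics.get_image('scene');cv2.imwrite('pics/c2.png',cv2.resize(im[110:200,350:450],None,fx=5,fy=5))
c=optics.get_calibration('scene');print(d[130:175:4,388:420:3].round(3))
E
```

```text
t 22.7 p [567.7, 289.6, 55.6] psi 92.91 w 0.0002 F [0.1, -0.1, 0.3]
[[1.413 1.41  1.411 1.415 1.416 1.412 1.337 1.223 1.203 1.196 1.209]
 [1.399 1.396 1.4   1.4   1.397 1.403 1.353 1.343 1.227 1.217 1.202]
 [1.386 1.393 1.391 1.39  1.39  1.39  1.362 1.35  1.244 1.229 1.218]
 [1.38  1.382 1.382 1.38  1.38  1.38  1.378 1.28  1.251 1.239 1.236]
 [1.369 1.371 1.372 1.369 1.368 1.279 1.275 1.278 1.258 1.247 1.244]
 [1.357 1.363 1.362 1.361 1.266 1.265 1.266 1.263 1.26  1.266 1.267]
 [1.345 1.347 1.352 1.253 1.257 1.255 1.258 1.26  1.254 1.261 1.255]
 [1.339 1.247 1.248 1.248 1.247 1.247 1.248 1.248 1.247 1.249 1.249]
 [1.24  1.24  1.236 1.234 1.238 1.239 1.235 1.241 1.24  1.24  1.273]
 [1.232 1.228 1.23  1.232 1.23  1.225 1.23  1.229 1.242 1.272 1.297]
 [1.233 1.223 1.221 1.222 1.22  1.222 1.217 1.244 1.269 1.303 1.307]
 [1.244 1.236 1.225 1.215 1.209 1.208 1.229 1.263 1.288 1.308 1.309]]
```

View pics/c2.png

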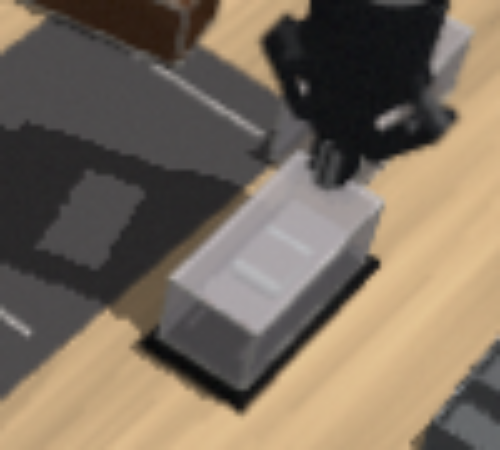

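Emit:
step_arm:
  fingers: [1, 1, 1]
  travel:
    - [0, 0, 0.02]
    - [0, 0, 0]
    - [0, 0, 0]
  twist: [0, 0, 0]

```text
time_s: 23.12
position: [0.5677, 0.2896, 0.0535]
tool_rot: [[-0.051, 0.999, -0.0], [0.999, 0.051, -0.0], [-0.0, -0.0, -1.0]]
ft_force: [-0.1, 0.2, 0.9]
grip_width: -0.0001
gripper_force: 0.0
```

```bash
python3 - <<'E'
from h import *
st();s=monitor.observe();print(s['q'],s['wrist_torque'],s['joint_efforts'])
for cam in ('scene','side'):
    c=optics.get_calibration(cam);im,d=optics.get_image(cam)
    v,u=np.nonzero(d>0);P=w(c,np.c_[u,v],d[v,u])*1000;g=im[v,u].max(1)
    k=(np.hypot(P[:,0]-567.7,P[:,1]-289.6)<22)&(g<90)&(P[:,2]>40)
    print(cam,k.sum(),np.round(np.percentile(P[k,2],[0,2,5,10,20]),1), np.round(P[k][P[k,2]<np.percentile(P[k,2],10)].mean(0),1))
E
```

```text
t 23.12 p [567.7, 289.6, 53.5] psi 92.92 w -0.0001 F [-0.1, 0.2, 0.9]
[ 1.64051867e+01  3.81833053e+01  7.18343069e+01 -1.10554480e-03
  6.99877540e+01  1.34888471e+01] [-0.00890713 -0.00320055  0.02985242] [-1.83570271e-03 -5.61775160e+01 -2.01312339e+01 -1.47906594e-04
  2.50264175e-04 -1.89340324e-05]
scene 241 [ 70.3  87.3  91.2  96.  107.2] [571.2 282.9  89. ]
side 105 [ 87.5  89.   90.7  94.4 100.5] [555.8 290.6  90.7]
```

```bash
cat >> h.py <<'E'
def proj(cam,P):
    c=optics.get_calibration(cam);T=np.linalg.inv(c['world_from_camera'])
    Q=np.atleast_2d(P)@T[:3,:3].T+T[:3,3];Q[:,1:]*=-1
    return cv2.projectPoints(Q,np.zeros(3),np.zeros(3),K(c),np.float64(c['distortion']))[0][:,0]
E
python3 - <<'E'
from h import *
for cam in ('scene','side'):
    print(cam,[ (z,np.round(proj(cam,[.5677,.2896,z/1000])[0],1).tolist()) for z in (53.5,65,71,90)])
a,_=optics.get_image('side');b,_=optics.get_image('scene')
cv2.imwrite('pics/c3.png',np.hstack([cv2.resize(a[205:265,170:235],None,fx=6,fy=6),cv2.resize(b[115:175,380:445],None,fx=6,fy=6)]))
E
```

```text
scene [(53.5, [413.3, 151.3]), (65, [414.0, 148.8]), (71, [414.4, 147.6]), (90, [415.6, 143.4])]
side [(53.5, [205.2, 241.8]), (65, [204.1, 239.0]), (71, [203.5, 237.6]), (90, [201.5, 232.9])]
```

View pics/c3.png

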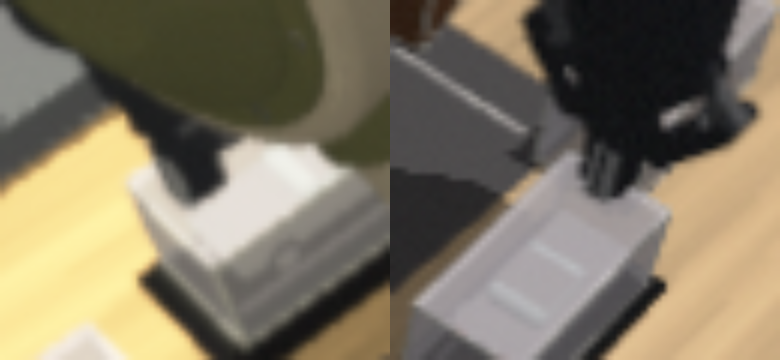

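Emit:
step_arm:
  fingers: [1, 1, 1]
  travel:
    - [0, 0, 0.01]
    - [0, 0, 0.01]
    - [0, 0, 0]
  twist: [0, 0, 0]

```text
time_s: 23.7
position: [0.5676, 0.2896, 0.0514]
tool_rot: [[-0.051, 0.999, -0.0], [0.999, 0.051, -0.0], [-0.0, -0.0, -1.0]]
ft_force: [0.2, -0.8, 0.4]
grip_width: 0.0003
gripper_force: 0.0
```

```bash
python3 - <<'E'
from h import *
# tip pixel tracking: dark pixels, lowest row near TCP column
for cam in ('scene','side'):
    im,d=optics.get_image(cam); c=optics.get_calibration(cam)
    p=proj(cam,[.5677,.2896,.071])[0]
    u0,v0=int(p[0]),int(p[1]); print(cam,u0,v0)
    print(im[v0-12:v0+9,u0-6:u0+9].max(2)); 
    print(np.round(w(c,np.array([[u0+a,v0+b] for b in range(-10,6,2) for a in (0,2,4)]),np.array([d[v0+b,u0+a] for b in range(-10,6,2) for a in (0,2,4)]))*1000).astype(int).tolist())
E
```

```text
scene 414 147
[[ 96  91  79  54  26  20  21  19  23  23  20  20  18  21  20]
 [ 99  90  83  82  45  19  21  18  20  22  19  16  19  22  19]
 [ 94  83  85  96  53  18  21  22  20  18  20  20  21  19  19]
 [ 86  86  97 103  63  24  18  21  21  20  21  21  18  16  19]
 [ 89 100 102 101  58  31  54  49  27  23  20  21  22  20  22]
 [102 147 143 110  55  41  68  48  33  24  24  17  21  21  20]
 [154 172 165 140  74  50  64  41  64  58  31  20  22  18  21]
 [168 160 152 103  43  65  64  41  68  65  30  22  22  34  54]
 [164 152 148  90  31  66  52  53  72  56  27  20  17  39  95]
 [159 152 149  96  55  70  43  65  74  48  22  17  20  73 106]
 [158 154 152 148 102  68  42  66  67  35  20  21  36 100 108]
 [157 154 153 142  99  52  53  73  65  36  22  48 134 124 133]
 [160 160 162 157 114  55  53  71  50  27  44 134 166 167 166]
 [159 161 162 161 153 126  97  78  99 109 133 146 153 162 191]
 [161 161 162 162 162 161 152 135 143 149 150 149 152 159 167]
 [168 170 164 162 163 163 162 154 152 159 155 152 157 161 163]
 [171 170 171 168 165 162 163 162 161 162 161 160 163 164 163]
 [171 171 171 1
[... 1666 characters left out ...]
224 222 221 228 228 229 229 229 230 230 230 230 230]
 [220 232 228 225 224 228 229 229 230 229 229 230 230 230 230]
 [186 220 233 229 224 222 226 229 230 229 229 229 230 230 230]
 [168 187 220 232 225 215 219 228 229 229 229 230 230 229 225]
 [164 167 182 216 228 218 212 223 228 229 230 229 228 225 196]]
[[513, 295, 169], [510, 292, 169], [508, 289, 168], [507, 299, 170], [507, 295, 167], [505, 291, 165], [515, 298, 155], [506, 297, 162], [578, 273, 73], [524, 297, 138], [552, 286, 102], [560, 280, 88], [553, 292, 97], [556, 287, 90], [555, 283, 87], [551, 294, 93], [553, 289, 87], [562, 283, 72], [564, 293, 71], [564, 288, 68], [558, 286, 71], [558, 296, 73], [556, 292, 71], [553, 288, 70]]
```

```bash
python3 - <<'E'
from h import *
c=optics.get_calibration('wrist');im,d=optics.get_image('wrist')
T=proj('wrist',np.array([[.5676,.2896,z] for z in (.051,.071,.09)]));print(T)
v,u=np.nonzero(d>0);P=w(c,np.c_[u,v],d[v,u])*1000
k=(np.hypot(P[:,0]-567.6,P[:,1]-289.6)<30)&(P[:,2]<140)
q=P[k];g=im[v,u].max(1)[k]
for z in range(40,140,5):
    m=(q[:,2]>=z)&(q[:,2]<z+5)
    if m.sum(): print(z,m.sum(),np.median(g[m]),np.round(q[m].min(0)),np.round(q[m].max(0)))
cv2.imwrite('pics/w5.png',cv2.resize(im[160:400,160:480],None,fx=2,fy=2))
E
```

```text
[[321.09735292 232.81636893]
 [321.03014542 248.4890773 ]
 [320.94961869 267.27248165]]
40 222 73.0 [542. 305.  40.] [591. 308.  45.]
45 239 73.0 [542. 306.  45.] [591. 308.  50.]
50 269 74.0 [542. 306.  50.] [591. 308.  55.]
55 288 74.0 [542. 305.  55.] [591. 308.  60.]
60 298 76.0 [542. 305.  60.] [591. 308.  65.]
65 1028 163.0 [538. 269.  65.] [597. 309.  70.]
70 4244 180.0 [538. 268.  70.] [597. 309.  73.]
75 2 97.0 [570. 300.  80.] [571. 300.  80.]
80 181 71.0 [555. 294.  80.] [580. 301.  85.]
85 290 28.0 [554. 295.  85.] [581. 301.  90.]
90 326 27.0 [554. 295.  90.] [581. 301.  95.]
95 363 29.0 [554. 294.  95.] [581. 301. 100.]
100 397 31.0 [554. 295. 100.] [581. 301. 105.]
105 294 64.0 [554. 295. 105.] [581. 301. 110.]
110 679 26.0 [558. 278. 110.] [577. 301. 115.]
115 488 26.0 [546. 282. 115.] [589. 303. 120.]
120 1531 24.0 [539. 277. 120.] [595. 304. 125.]
125 1680 23.0 [539. 278. 125.] [595. 304. 130.]
130 3161 21.0 [538. 279. 130.] [598. 303. 135.]
135 709 23.0 [538. 279. 135.] [597. 306. 140.]
```

View pics/w5.png

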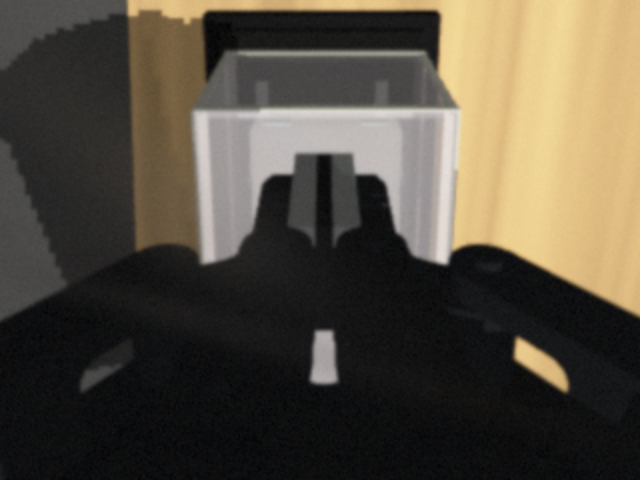

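Wrist depth shows the shut finger tips still about 9 mm above the cover (tip edge z≈80, cover top ≈71). I'll keep lowering.

Emit:
step_arm:
  fingers: [1, 1, 1, 1, 1]
  travel:
    - [0, 0, 0.03]
    - [0, 0, 0.02]
    - [0, 0, 0.01]
    - [0, 0, 0.01]
    - [0, 0, 0]
  twist: [0, 0, 0, 0, 0]

```text
time_s: 24.48
position: [0.5677, 0.29, 0.0453]
tool_rot: [[-0.051, 0.999, 0.001], [0.999, 0.051, 0.001], [0.001, 0.001, -1.0]]
ft_force: [-2.0, 1.5, 5.0]
grip_width: 0.0001
gripper_force: 2.8
```

Emit:
step_arm:
  fingers: [1, 1, 1]
  travel:
    - [0, 0, 0.01]
    - [0, 0, 0.01]
    - [0, 0, 0]
  twist: [0, 0, 0]

```text
time_s: 24.85
position: [0.5678, 0.2907, 0.0437]
tool_rot: [[-0.051, 0.999, 0.002], [0.999, 0.051, 0.002], [0.002, 0.002, -1.0]]
ft_force: [-1.7, 3.5, 7.7]
grip_width: 0.0002
gripper_force: 3.8
```

Emit:
step_arm:
  fingers: [1, 1, 1]
  travel:
    - [0, 0, 0.01]
    - [0, 0, 0.01]
    - [0, 0, 0]
  twist: [0, 0, 0]

```text
time_s: 25.22
position: [0.5681, 0.291, 0.042]
tool_rot: [[-0.051, 0.999, 0.002], [0.999, 0.051, 0.003], [0.003, 0.002, -1.0]]
ft_force: [-1.4, 3.8, 8.9]
grip_width: 0.0001
gripper_force: 4.2
```

```bash
python3 - <<'E'
from h import *
st();slope('scene',(569.7,240.2),93)
c=optics.get_calibration('wrist');im,d=optics.get_image('wrist')
v,u=np.nonzero(d>0);P=w(c,np.c_[u,v],d[v,u])*1000
s=monitor.observe()['position']*1000
k=(abs(P[:,0]-567.6)<14)&(abs(P[:,1]-300)<30)&(P[:,2]<110)
q=P[k];g=im[v,u].max(1)[k]
for y in range(266,312,4):
    m=(q[:,1]>=y)&(q[:,1]<y+4)
    if m.sum(): print(y,m.sum(),np.median(g[m]),np.round(np.percentile(q[m,2],[5,50,95])))
E
```

```text
t 25.23 p [568.1, 291.0, 42.0] psi 92.93 w 0.0001 F [-1.4, 3.8, 8.9]
scene -90 126 [ 1.3  7.7 10.  19.3]
scene -75 340 [46.4 68.  70.9 72.8]
scene -60 89 [70.2 72.2 72.8 74. ]
scene -45 84 [69.5 70.8 71.6 72.4]
scene -30 88 [69.  70.5 71.2 71.9]
scene -15 93 [68.2 70.2 71.4 72.6]
scene 0 100 [67.3 69.4 70.1 71.1]
scene 15 92 [67.1 68.8 69.7 70.5]
scene 30 121 [67.2 73.7 83.4 88. ]
scene 45 73 [66.5 68.5 73.1 83.6]
scene 60 36 [64.  67.1 67.8 68.4]
scene 90 10 [0.9 2.  3.  3. ]
278 52 25.0 [103. 104. 105.]
282 84 24.0 [103. 104. 109.]
286 93 24.0 [103. 104. 109.]
290 131 25.0 [ 65. 104. 108.]
294 1076 25.0 [ 66.  86. 105.]
298 1929 66.0 [ 65.  88. 106.]
302 659 163.0 [ 64.  66. 109.]
306 1936 69.0 [ 8. 45. 66.]
310 286 25.5 [ 8.  9. 10.]
```

Emit:
step_arm:
  fingers: [1, 1, 1]
  travel:
    - [0, 0, 0.01]
    - [0, 0, 0.01]
    - [0, 0, 0]
  twist: [0, 0, 0]

```text
time_s: 25.7
position: [0.5683, 0.2912, 0.0414]
tool_rot: [[-0.051, 0.999, 0.004], [0.999, 0.051, 0.003], [0.003, 0.004, -1.0]]
ft_force: [-4.2, 4.3, 17.7]
grip_width: 0.0003
gripper_force: 9.0
```

Emit:
step_arm:
  fingers: [1, 1, 1]
  travel:
    - [0, 0, 0.01]
    - [0, 0, 0]
    - [0, 0, 0]
  twist: [0, 0, 0]

```text
time_s: 26.08
position: [0.5684, 0.2912, 0.0413]
tool_rot: [[-0.051, 0.999, 0.004], [0.999, 0.051, 0.003], [0.003, 0.005, -1.0]]
ft_force: [-7.6, 3.5, 23.8]
grip_width: 0.0001
gripper_force: 12.0
```

Emit:
step_arm:
  fingers: [1, 1, 1, 1, 1, 1, 1, 1, 1]
  travel:
    - [0, 0, -0.22]
    - [-0.5, 0, 0]
    - [-0.5, 0, 0]
    - [0, 0, 0]
    - [0, 0, 0.1]
    - [0, 0, 0.04]
    - [0, 0, 0.03]
    - [0, 0, 0.02]
    - [0, 0, 0.01]
  twist: [0, 0, 0, 0, 0, 0, 0, 0, 0]

```text
time_s: 27.2
position: [0.573, 0.19, 0.0406]
tool_rot: [[-0.052, 0.999, 0.001], [0.999, 0.052, -0.001], [-0.001, 0.001, -1.0]]
ft_force: [-4.5, -6.1, 18.0]
grip_width: 0.0003
gripper_force: 8.8
```

Emit:
step_arm:
  fingers: [1, 1, 1]
  travel:
    - [0, 0, 0.01]
    - [0, 0, 0]
    - [0, 0, 0]
  twist: [0, 0, 0]

```text
time_s: 27.58
position: [0.5731, 0.19, 0.0406]
tool_rot: [[-0.052, 0.999, 0.002], [0.999, 0.052, -0.001], [-0.002, 0.002, -1.0]]
ft_force: [-5.3, -5.8, 19.8]
grip_width: 0.0001
gripper_force: 9.7
```

Emit:
step_arm:
  fingers: [1, 1, -1, -1, -1, -1]
  travel:
    - [0, 0, -0.3]
    - [0, 0, -0.6]
    - [-0.5, 0, -0.5]
    - [-0.5, 0, -0.2]
    - [-0.5, 0, 0]
    - [0, 0, 0]
  twist: [0, 0, 0, 0, 0, 0]

```text
time_s: 28.32
position: [0.5803, 0.0438, 0.1924]
tool_rot: [[-0.048, 0.999, -0.0], [0.999, 0.048, -0.0], [-0.0, -0.0, -1.0]]
ft_force: [-0.2, 1.2, -0.1]
grip_width: 0.072
gripper_force: 0.0
```

```bash
python3 - <<'E'
from h import *
optics.get_image('wrist');st();im,d,c=look(('car1','cover1'),minc=.3);rib(c,im,d,(638,26));slope('scene',(569.7,240.2),93);st()
E
```

```text
t 28.38 p [580.1, 45.4, 192.3] psi 92.85 w 0.0791 F [0.4, 0.2, -0.1]
car1 0.76 [153, 387] zpct [18.6, 20.3, 32.5] top [370.7, -250.1, 41.5, 37.7, -71.1] all [370.7, -250.1, 41.5, 37.7, -71.1]
car1 0.74 [179, 165] zpct [12.9, 21.4, 34.0] top [430.0, 37.6, 102.5, 43.1, 80.0] all [429.8, 36.8, 105.6, 45.9, 80.3]
cover1 0.73 [326, 22] zpct [14.9, 64.9, 66.5] top [574.6, 180.9, 65.1, 25.8, 2.7] all [574.6, 180.7, 65.1, 26.0, 2.7]
cover1 0.38 [182, 166] zpct [13.0, 21.4, 34.0] top [430.0, 37.6, 102.5, 43.1, 80.0] all [430.3, 36.6, 105.5, 45.0, 80.3]
rib 1133 [639.4, 24.9, 76.5, 16.4, -88.5] medz 31.0
deck 4959 [639.5, 24.8, 122.7, 48.5, -88.5] medz 20.4
flange 9620 [639.6, 24.8, 156.8, 78.6, -88.6] medz 18.8
scene -90 119 [ 1.4  4.9  7.9 10.9]
scene -75 290 [39.9 60.6 65.4 67.3]
scene -60 54 [65.  66.5 67.  67.4]
scene -45 56 [65.5 67.  67.3 68.9]
scene -30 52 [65.1 67.  67.4 68.1]
scene -15 63 [64.6 66.8 67.7 68.7]
scene 0 69 [64.6 66.5 67.1 67.8]
scene 15 84 [65.2 67.1 67.8 68.5]
scene 30 78 [64.9 67.2 68.1 68.6]
scene 45 93 [65.4 66.8 68.2 69.7]
scene 60 54 [64.4 66.5 66.7 67.8]
scene 90 10 [1.2 2.9 3.8 4.4]
t 28.57 p [580.0, 47.2, 192.5] psi 93.03 w 0.0854 F [-0.8, 0.6, -0.4]
```

```bash
python3 - <<'E'
from h import *
chain((430,37.7,60,80,4),(430,37.7,-14,80,3))
E
```

```text
n 4 travel [[-0.004, -0.376, 0.331], [-0.025, -0.375, 0.331], [-0.047, -0.372, 0.331], [-0.067, -0.37, 0.332]] twist [0.0181, 0.0181, 0.0181, 0.0181]
n 3 travel [[-0.0, -0.0, 0.247], [-0.0, -0.0, 0.246], [-0.0, -0.0, 0.247]] twist [-0.0, -0.0, -0.0]
```

Emit:
step_arm:
  fingers: [-1, -1, -1, -1, -1, -1, -1, -1, -1]
  travel:
    - [0, -0.38, 0.33]
    - [-0.03, -0.375, 0.33]
    - [-0.045, -0.37, 0.33]
    - [-0.065, -0.37, 0.33]
    - [0, 0, 0]
    - [0, 0, 0.25]
    - [0, 0, 0.25]
    - [0, 0, 0.24]
    - [0, 0, 0]
  twist: [0.018, 0.018, 0.018, 0.018, 0, 0, 0, 0, 0]

```text
time_s: 29.7
position: [0.4304, 0.0372, -0.0138]
tool_rot: [[0.173, 0.985, -0.001], [0.985, -0.173, 0.0], [0.0, -0.001, -1.0]]
ft_force: [0.4, 0.0, 0.5]
grip_width: 0.0853
gripper_force: 0.0
```

Emit:
step_arm:
  fingers: [1, 1, 1, 1, 1]
  travel:
    - [0, 0, 0]
    - [0, 0, 0]
    - [0, 0, 0]
    - [0, 0, 0]
    - [0, 0, 0]
  twist: [0, 0, 0, 0, 0]
  force: 40

```text
time_s: 30.32
position: [0.4306, 0.0367, -0.0122]
tool_rot: [[0.174, 0.985, 0.002], [0.985, -0.174, -0.0], [0.0, 0.002, -1.0]]
ft_force: [-1.4, 1.0, 6.6]
grip_width: 0.0423
gripper_force: 39.5
```

Emit:
step_arm:
  fingers: [1, 1]
  travel:
    - [0, 0, -0.3]
    - [0, 0, -0.6]
  twist: [0, 0]

```text
time_s: 30.58
position: [0.429, 0.0369, 0.0772]
tool_rot: [[0.175, 0.985, -0.004], [0.985, -0.175, 0.001], [0.0, -0.004, -1.0]]
ft_force: [0.8, -0.2, -0.7]
grip_width: 0.0422
gripper_force: 41.7
```

```bash
python3 - <<'E'
from h import *
optics.get_image('wrist');st();look(('car1',),minc=.3);look(('car1',),cam='scene');st()
chain((639.5,24.8,80,91.5),(639.5,24.8,24,91.5,2))
E
```

```text
t 30.62 p [432.5, 36.5, 84.5] psi 79.98 w 0.0425 F [4.1, 0.1, 7.9]
car1 0.57 [584, 153] zpct [3.2, 18.9, 31.3] top [639.2, 30.3, 134.6, 50.7, -88.5] all [639.5, 25.0, 156.6, 80.6, -88.3]
car1 0.78 [239, 231] zpct [11.3, 20.2, 34.2] top [384.0, -262.5, 101.1, 41.7, 88.6] all [383.6, -261.8, 102.1, 44.9, 87.2]
car1 0.74 [321, 163] zpct [98.9, 122.3, 127.1] top [431.7, 13.4, 56.5, 40.3, 81.9] all [431.8, 11.5, 58.2, 45.3, 76.8]
t 30.82 p [429.6, 36.8, 76.7] psi 79.95 w 0.0425 F [-0.8, 0.2, -0.9]
n 4 travel [[0.062, 0.522, -0.008], [0.036, 0.525, -0.009], [0.009, 0.525, -0.008], [-0.017, 0.526, -0.008]] twist [-0.016, -0.016, -0.016, -0.016]
n 2 travel [[-0.0, -0.0, 0.28], [-0.0, -0.0, 0.28]] twist [-0.0001, -0.0001]
```

Emit:
step_arm:
  fingers: [1, 1, 1, 1, 1, 1, 1, 1, 1]
  travel:
    - [0.06, 0.52, 0]
    - [0.035, 0.525, 0]
    - [0.01, 0.525, 0]
    - [-0.015, 0.525, 0]
    - [0, 0, 0]
    - [0, 0, 0.28]
    - [0, 0, 0.25]
    - [0, 0, 0]
    - [0, 0, 0]
  twist: [-0.016, -0.016, -0.016, -0.016, 0, 0, 0, 0, 0]

```text
time_s: 31.95
position: [0.6395, 0.0248, 0.0242]
tool_rot: [[-0.026, 1.0, 0.0], [1.0, 0.026, 0.0], [0.0, 0.0, -1.0]]
ft_force: [0.3, -0.7, 0.1]
grip_width: 0.0427
gripper_force: 41.6
```

```bash
python3 - <<'E'
from h import *
st();look(('car1',),cam='side');look(('car1',),cam='scene');look(('car1',));st()
E
```

```text
t 31.95 p [639.5, 24.8, 24.2] psi 91.47 w 0.0427 F [0.3, -0.7, 0.1]
car1 0.62 [404, 181] zpct [9.5, 21.3, 33.8] top [379.3, -259.9, 104.3, 44.0, 88.6] all [379.6, -259.9, 104.4, 44.8, 88.8]
car1 0.8 [239, 231] zpct [9.2, 19.9, 33.9] top [383.0, -263.3, 99.0, 44.4, 87.3] all [382.1, -261.3, 102.9, 46.5, 87.4]
car1 0.66 [374, 222] zpct [48.9, 67.5, 71.7] top [644.7, 12.3, 79.0, 40.4, -88.0] all [643.9, 12.4, 82.2, 41.2, -86.3]
car1 0.58 [321, 238] zpct [54.4, 57.6, 70.4] top [639.8, 27.1, 99.1, 44.4, -88.8] all [639.7, 14.7, 125.1, 61.3, -89.8]
t 32.25 p [639.7, 24.8, 24.4] psi 91.47 w 0.0427 F [0.3, 0.3, -0.3]
```

Emit:
step_arm:
  fingers: [1, 1, 1, 1]
  travel:
    - [0, 0, 0.07]
    - [0, 0, 0.02]
    - [0, 0, 0.01]
    - [0, 0, 0]
  twist: [0, 0, 0, 0]

```text
time_s: 32.75
position: [0.6395, 0.0248, 0.014]
tool_rot: [[-0.026, 1.0, -0.0], [1.0, 0.026, -0.0], [-0.0, -0.0, -1.0]]
ft_force: [-1.2, 0.7, 3.0]
grip_width: 0.0425
gripper_force: 42.0
```

Emit:
step_arm:
  fingers: [1, 1]
  travel:
    - [0, 0, 0.01]
    - [0, 0, 0]
  twist: [0, 0]

```text
time_s: 33.0
position: [0.6395, 0.0248, 0.0139]
tool_rot: [[-0.026, 1.0, 0.0], [1.0, 0.026, -0.0], [-0.0, 0.0, -1.0]]
ft_force: [-4.5, 0.2, 10.7]
grip_width: 0.0427
gripper_force: 42.7
```

Emit:
step_arm:
  fingers: [1, -1, -1, -1, -1, -1, -1, -1, -1, -1]
  travel:
    - [0, 0, -0.01]
    - [0, 0, 0]
    - [0, 0, 0]
    - [0, 0, 0]
    - [0, 0, -0.3]
    - [0, 0, -0.6]
    - [-0.4, -0.1, -0.6]
    - [-0.5, -0.1, -0.5]
    - [-0.5, -0.1, 0]
    - [-0.4, 0, 0]
  twist: [0, 0, 0, 0, 0, 0, 0, 0, -0.005, -0.005]

```text
time_s: 34.25
position: [0.6167, -0.1457, 0.1998]
tool_rot: [[-0.057, 0.998, 0.001], [0.998, 0.057, -0.001], [-0.001, 0.001, -1.0]]
ft_force: [0.6, 0.4, 0.2]
grip_width: 0.085
gripper_force: 0.0
```

```bash
python3 - <<'E'
from h import *
optics.get_image('wrist');st();look(('cover1',),minc=.3);look(('car1',),cam='scene');look(('car1',),cam='side');st()
chain((588,-273.5,130,94.2),(588,-273.5,30,94.2,3))
E
```

```text
t 34.3 p [616.8, -150.3, 198.9] psi 93.09 w 0.0854 F [-1.4, -2.8, -1.7]
cover1 0.93 [284, 278] zpct [25.4, 70.8, 72.1] top [586.9, -272.9, 140.9, 65.2, -85.5] all [586.9, -272.9, 140.9, 65.2, -85.5]
cover1 0.72 [14, 250] zpct [1.1, 21.8, 54.5] top [274.7, -274.8, 77.6, 21.1, 76.6] all [258.4, -297.0, 151.8, 53.5, 82.0]
car1 0.79 [241, 228] zpct [7.8, 20.0, 33.5] top [384.1, -262.2, 101.0, 44.9, 88.3] all [379.5, -261.8, 102.1, 53.5, 87.4]
car1 0.65 [378, 219] zpct [19.6, 48.8, 61.4] top [643.2, 23.3, 102.7, 42.1, -89.4] all [634.8, 35.2, 127.7, 60.1, -88.4]
car1 0.82 [405, 181] zpct [7.3, 21.4, 34.5] top [379.6, -261.9, 107.5, 43.8, 89.6] all [379.9, -263.3, 112.2, 53.1, -84.8]
car1 0.74 [275, 178] zpct [21.9, 47.9, 61.6] top [638.2, 26.7, 100.1, 41.7, -87.6] all [657.1, 16.0, 125.7, 85.5, -89.5]
t 34.6 p [617.3, -142.7, 199.0] psi 93.35 w 0.0856 F [-0.2, 0.6, -0.0]
n 3 travel [[-0.429, -0.123, 0.23], [-0.429, -0.125, 0.23], [-0.428, -0.127, 0.23]] twist [-0.0016, -0.0016, -0.0016]
n 3 travel [[-0.0, -0.0, 0.333], [-0.0, -0.0, 0.334], [-0.0, -0.0, 0.333]] twist [0.0, 0.0, 0.0]
```

Emit:
step_arm:
  fingers: [-1, -1, -1, -1, -1, -1, -1, -1, 1, 1]
  travel:
    - [-0.43, -0.125, 0.23]
    - [-0.43, -0.125, 0.23]
    - [-0.43, -0.13, 0.23]
    - [0, 0, 0]
    - [0, 0, 0]
    - [0, 0, 0.4]
    - [0, 0, 0.4]
    - [0, 0, 0.3]
    - [0, 0, 0]
    - [0, 0, 0]
  twist: [-0.002, -0.002, -0.002, 0, 0, 0, 0, 0, 0, 0]
  force: 50

```text
time_s: 35.85
position: [0.5886, -0.2746, 0.022]
tool_rot: [[-0.077, 0.997, 0.002], [0.997, 0.077, -0.002], [-0.002, 0.002, -1.0]]
ft_force: [0.4, 0.8, -0.6]
grip_width: 0.0634
gripper_force: 58.2
```

Emit:
step_arm:
  fingers: [1, 1, 1, 1, 1, 1]
  travel:
    - [0, 0, 0]
    - [0, 0, 0]
    - [0, 0, -0.1]
    - [0, 0, -0.3]
    - [0, 0, -0.5]
    - [0, 0, -0.3]
  twist: [0, 0, 0, 0, 0, 0]

```text
time_s: 36.6
position: [0.5879, -0.2755, 0.1436]
tool_rot: [[-0.076, 0.997, 0.003], [0.997, 0.076, -0.002], [-0.002, 0.003, -1.0]]
ft_force: [0.4, 0.3, -2.3]
grip_width: 0.0628
gripper_force: 58.4
```

```bash
python3 - <<'E'
from h import *
optics.get_image('scene');st();look(('cover1',),cam='scene',minc=.4);st()
chain((639.5,24.8,140,91.6),(639.5,24.8,50,91.6,3))
E
```

```text
t 36.65 p [589.0, -276.2, 147.2] psi 94.35 w 0.063 F [-0.9, -0.8, 3.6]
cover1 0.94 [278, 264] zpct [146.3, 196.3, 200.4] top [590.2, -275.6, 141.6, 65.5, -86.5] all [605.7, -277.9, 153.3, 92.6, 78.8]
cover1 0.84 [246, 354] zpct [2.7, 56.2, 59.8] top [663.8, -472.6, 141.8, 67.8, -71.6] all [663.7, -472.5, 141.9, 68.1, -71.9]
cover1 0.71 [200, 203] zpct [5.7, 55.0, 59.8] top [231.5, -291.9, 142.3, 69.8, 59.9] all [231.6, -291.8, 142.2, 70.1, 60.3]
cover1 0.61 [427, 125] zpct [5.1, 55.9, 61.4] top [524.4, 397.4, 188.6, 70.6, -83.7] all [523.4, 411.6, 228.0, 76.4, -81.2]
t 36.75 p [587.9, -275.4, 141.9] psi 94.35 w 0.0628 F [0.7, -0.0, -1.6]
n 6 travel [[0.492, 0.124, 0.003], [0.494, 0.12, 0.003], [0.494, 0.116, 0.004], [0.495, 0.112, 0.003], [0.496, 0.108, 0.003], [0.497, 0.104, 0.003]] twist [0.0025, 0.0025, 0.0025, 0.0025, 0.0025, 0.0025]
n 3 travel [[-0.0, 0.0, 0.3], [-0.0, 0.0, 0.3], [-0.0, 0.0, 0.3]] twist [0.0001, 0.0001, 0.0001]
```

Emit:
step_arm:
  fingers: [1, 1, 1, 1, 1, 1, 1, 1, 1, 1]
  travel:
    - [0.49, 0.125, 0]
    - [0.49, 0.12, 0]
    - [0.49, 0.115, 0]
    - [0.495, 0.11, 0]
    - [0.495, 0.11, 0]
    - [0.495, 0.105, 0]
    - [0, 0, 0]
    - [0, 0, 0]
    - [0, 0, 0.4]
    - [0, 0, 0.4]
  twist: [0.0025, 0.0025, 0.0025, 0.0025, 0.0025, 0.0025, 0, 0, 0, 0]

```text
time_s: 38.0
position: [0.639, 0.0221, 0.0588]
tool_rot: [[-0.027, 1.0, 0.0], [1.0, 0.027, -0.0], [-0.0, 0.0, -1.0]]
ft_force: [0.3, 0.0, -1.5]
grip_width: 0.0632
gripper_force: 58.5
```

```bash
python3 - <<'E'
from h import *
optics.get_image('scene');st();look(('cover1',),cam='scene',minc=.6);st()
E
```

```text
t 38.05 p [636.0, 22.5, 52.9] psi 91.53 w 0.0631 F [-3.0, -0.3, -6.2]
cover1 0.96 [198, 203] zpct [6.3, 55.0, 59.6] top [231.0, -291.5, 142.0, 71.5, 59.8] all [231.1, -291.3, 142.3, 71.5, 59.8]
cover1 0.63 [412, 165] zpct [10.1, 52.7, 68.6] top [594.5, 243.2, 134.9, 22.0, -86.5] all [613.5, 192.5, 333.7, 36.3, -74.9]
cover1 0.61 [373, 221] zpct [50.2, 101.5, 105.5] top [638.2, 20.5, 139.1, 64.5, -87.4] all [639.4, 20.6, 140.0, 64.5, -88.8]
t 38.15 p [638.1, 22.6, 58.5] psi 91.56 w 0.063 F [0.1, 0.4, -0.3]
```

Emit:
step_arm:
  fingers: [1, 1, 1, 1, 1, 1, 1]
  travel:
    - [0.025, 0.01, 0]
    - [0, 0, 0.15]
    - [0, 0, 0.15]
    - [0, 0, 0.05]
    - [0, 0, 0.01]
    - [0, 0, 0]
    - [0, 0, 0]
  twist: [0, 0, 0, 0, 0, 0, 0]

```text
time_s: 39.02
position: [0.6403, 0.0264, 0.0244]
tool_rot: [[-0.029, 1.0, 0.001], [1.0, 0.029, -0.0], [-0.0, 0.001, -1.0]]
ft_force: [-0.0, 0.3, -1.2]
grip_width: 0.0627
gripper_force: 58.3
```

Emit:
step_arm:
  fingers: [1, -1, -1, -1, -1, -1, 1, 1, 1, 1]
  travel:
    - [0, 0, 0.02]
    - [0, 0, 0]
    - [0, 0, 0]
    - [0, 0, 0]
    - [0, 0, -0.3]
    - [0, 0, -0.4]
    - [0.25, 0, 0]
    - [0.25, 0, 0]
    - [0, 0, 0]
    - [0, 0, 0]
  twist: [0, 0, 0, 0, 0, 0, 0, 0, 0, 0]

```text
time_s: 40.28
position: [0.6387, 0.0758, 0.092]
tool_rot: [[-0.029, 1.0, -0.0], [1.0, 0.029, -0.0], [-0.0, -0.0, -1.0]]
ft_force: [-0.5, -0.9, 0.6]
grip_width: 0.0125
gripper_force: 0.0
```

```bash
python3 - <<'E'
from h import *
optics.get_image('scene');st();slope('scene',(639.5,24.8),91.5);st()
E
```

```text
t 40.33 p [638.8, 75.6, 92.0] psi 91.62 w 0.0044 F [-0.6, 0.4, -0.6]
scene -90 155 [ 0.7  5.7  7.6 10. ]
scene -75 357 [41.6 68.  70.7 72.9]
scene -60 128 [70.5 72.  72.4 74. ]
scene -45 127 [69.9 71.8 72.7 73.2]
scene -30 125 [70.2 71.8 72.3 73.5]
scene -15 128 [70.2 72.2 72.9 73.5]
scene 0 125 [69.7 71.5 72.6 73.4]
scene 15 124 [70.4 72.1 72.9 73.8]
scene 30 129 [70.5 72.  72.8 74.1]
scene 45 114 [70.  71.6 72.3 73.2]
scene 60 103 [70.7 72.3 72.8 74.6]
scene 90 16 [-0.4  1.5  4.   5.6]
t 40.38 p [638.8, 75.5, 92.0] psi 91.6 w 0.0006 F [0.3, 0.2, -0.2]
```

Emit:
step_arm:
  fingers: [1, 1, 1, 1, 1, 1, 1, 1]
  travel:
    - [0, 0, 0.35]
    - [0, 0, 0.09]
    - [0, 0, 0.03]
    - [0, 0, 0.02]
    - [0, 0, 0.02]
    - [0, 0, 0.01]
    - [0, 0, 0]
    - [0, 0, 0]
  twist: [0, 0, 0, 0, 0, 0, 0, 0]

```text
time_s: 41.38
position: [0.6395, 0.0769, 0.0423]
tool_rot: [[-0.029, 1.0, 0.003], [1.0, 0.029, 0.001], [0.001, 0.003, -1.0]]
ft_force: [-2.0, 3.0, 6.8]
grip_width: 0.0001
gripper_force: 3.6
```

Emit:
step_arm:
  fingers: [1, 1, 1]
  travel:
    - [0, 0, 0.01]
    - [0, 0, 0]
    - [0, 0, 0]
  twist: [0, 0, 0]

```text
time_s: 41.75
position: [0.6396, 0.077, 0.0417]
tool_rot: [[-0.029, 1.0, 0.003], [1.0, 0.029, 0.001], [0.001, 0.003, -1.0]]
ft_force: [-3.5, 4.5, 9.1]
grip_width: 0.0002
gripper_force: 4.9
```

Emit:
step_arm:
  fingers: [1, 1, 1]
  travel:
    - [0, 0, 0.01]
    - [0, 0, 0]
    - [0, 0, 0]
  twist: [0, 0, 0]

```text
time_s: 42.12
position: [0.6397, 0.077, 0.0416]
tool_rot: [[-0.029, 1.0, 0.004], [1.0, 0.029, 0.001], [0.001, 0.004, -1.0]]
ft_force: [-5.0, 4.3, 15.4]
grip_width: -0.0002
gripper_force: 7.9
```

Emit:
step_arm:
  fingers: [1, 1, 1, 1, 1, 1, 1, 1, 1]
  travel:
    - [0, 0, -0.22]
    - [-0.5, 0, 0]
    - [-0.5, 0, 0]
    - [0, 0, 0]
    - [0, 0, 0.1]
    - [0, 0, 0.04]
    - [0, 0, 0.03]
    - [0, 0, 0.03]
    - [0, 0, 0.01]
  twist: [0, 0, 0, 0, 0, 0, 0, 0, 0]

```text
time_s: 43.25
position: [0.6421, -0.0236, 0.0406]
tool_rot: [[-0.03, 1.0, 0.002], [1.0, 0.03, -0.002], [-0.002, 0.002, -1.0]]
ft_force: [-4.7, -3.8, 16.9]
grip_width: -0.0
gripper_force: 8.1
```

Emit:
step_arm:
  fingers: [1, 1]
  travel:
    - [0, 0, 0]
    - [0, 0, 0]
  twist: [0, 0]

```text
time_s: 43.5
position: [0.6421, -0.0236, 0.0407]
tool_rot: [[-0.03, 1.0, 0.002], [1.0, 0.03, -0.002], [-0.002, 0.002, -1.0]]
ft_force: [-3.0, -3.8, 10.8]
grip_width: -0.0
gripper_force: 5.6
```

Now up and over to the open case a and the black racer.

Emit:
step_arm:
  fingers: [1, 1, -1, -1, -1, -1, -1, -1]
  travel:
    - [0, 0, -0.3]
    - [0, 0, -0.6]
    - [-0.4, -0.2, -0.5]
    - [-0.45, -0.2, -0.2]
    - [-0.45, -0.25, 0]
    - [-0.45, -0.2, 0]
    - [-0.4, -0.2, 0]
    - [0, 0, 0]
  twist: [0, 0, 0, 0, 0, 0, 0, 0]

```text
time_s: 44.5
position: [0.5433, -0.2403, 0.1953]
tool_rot: [[-0.026, 1.0, -0.001], [1.0, 0.026, 0.0], [0.0, -0.001, -1.0]]
ft_force: [0.6, 0.9, 0.2]
grip_width: 0.0852
gripper_force: 0.0
```

```bash
python3 - <<'E'
from h import *
optics.get_image('wrist');st();im,d,c=look(('car1',),minc=.3,save='w6');rib(c,im,d,(587,-275));slope('scene',(639.5,24.8),91.5);st()
E
```

```text
t 44.55 p [544.0, -238.8, 195.3] psi 91.6 w 0.0855 F [-1.3, 0.6, -0.1]
car1 0.86 [172, 188] zpct [13.1, 20.3, 32.7] top [380.7, -262.6, 105.4, 44.1, 88.2] all [380.9, -262.5, 105.7, 45.4, 88.5]
rib 1070 [589.9, -273.8, 76.9, 16.2, -87.0] medz 31.0
deck 4723 [590.0, -273.6, 122.6, 48.2, -86.9] medz 20.4
flange 9179 [590.1, -273.7, 156.7, 78.2, -87.0] medz 18.7
scene -90 150 [0.5 5.1 8.  9.8]
scene -75 328 [36.6 61.7 64.9 66.2]
scene -60 110 [64.5 65.9 66.5 67.9]
scene -45 105 [64.4 66.5 67.3 68.6]
scene -30 109 [64.4 66.2 66.7 67.7]
scene -15 108 [65.  66.7 67.5 68.2]
scene 0 98 [64.9 66.6 67.4 68.4]
scene 15 104 [64.8 66.6 67.5 68.5]
scene 30 99 [64.9 66.2 67.1 68.1]
scene 45 100 [65.2 66.6 67.9 68.4]
scene 60 82 [64.6 66.7 67.4 67.9]
scene 90 10 [-1.2  0.   0.5  2.9]
t 44.7 p [544.7, -237.4, 195.5] psi 91.76 w 0.0853 F [0.0, 0.9, -0.3]
```

View pics/w6.png

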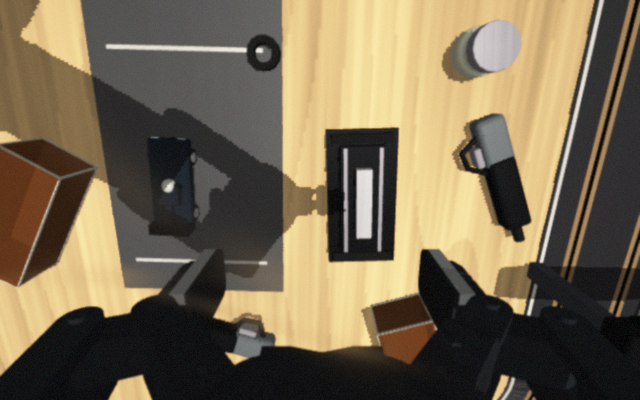

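Black racer at (172,187), case a empty at (362,195). Case b cover is home.

```bash
python3 - <<'E'
from h import *
chain((381,-262.5,60,88.4,4),(381,-262.5,-12,88.4,3))
E
```

```text
n 4 travel [[-0.05, -0.411, 0.339], [-0.057, -0.41, 0.339], [-0.062, -0.409, 0.338], [-0.068, -0.409, 0.339]] twist [0.0047, 0.0047, 0.0047, 0.0047]
n 3 travel [[-0.0, 0.0, 0.24], [-0.0, 0.0, 0.24], [-0.0, 0.0, 0.24]] twist [-0.0, -0.0, -0.0]
```

Emit:
step_arm:
  fingers: [-1, -1, -1, -1, -1, -1, -1, -1, -1]
  travel:
    - [-0.05, -0.41, 0.34]
    - [-0.055, -0.41, 0.34]
    - [-0.06, -0.41, 0.34]
    - [-0.07, -0.41, 0.34]
    - [0, 0, 0]
    - [0, 0, 0.24]
    - [0, 0, 0.24]
    - [0, 0, 0.23]
    - [0, 0, 0]
  twist: [0.005, 0.005, 0.005, 0.004, 0, 0, 0, 0, 0]

```text
time_s: 45.82
position: [0.3811, -0.2624, -0.0118]
tool_rot: [[0.029, 1.0, -0.001], [1.0, -0.029, 0.001], [0.001, -0.001, -1.0]]
ft_force: [-0.4, -0.3, 0.5]
grip_width: 0.0855
gripper_force: 0.0
```

Emit:
step_arm:
  fingers: [1, 1, 1, 1, 1]
  travel:
    - [0, 0, 0]
    - [0, 0, 0]
    - [0, 0, 0]
    - [0, 0, 0]
    - [0, 0, 0]
  twist: [0, 0, 0, 0, 0]
  force: 40

```text
time_s: 46.45
position: [0.3808, -0.2635, -0.0103]
tool_rot: [[0.031, 1.0, 0.002], [1.0, -0.031, -0.001], [-0.001, 0.002, -1.0]]
ft_force: [0.0, 1.5, 6.8]
grip_width: 0.0422
gripper_force: 39.5
```

Emit:
step_arm:
  fingers: [1, 1, 1]
  travel:
    - [0, 0, -0.3]
    - [0, 0, -0.6]
    - [0, 0, 0]
  twist: [0, 0, 0]

```text
time_s: 46.82
position: [0.3817, -0.2647, 0.0824]
tool_rot: [[0.031, 1.0, 0.006], [1.0, -0.031, -0.007], [-0.006, 0.006, -1.0]]
ft_force: [0.1, 0.5, -1.6]
grip_width: 0.042
gripper_force: 41.4
```

```bash
python3 - <<'E'
from h import *
optics.get_image('wrist');st();look(('car1',),cam='scene')
chain((590,-273.7,80,93.),(590,-273.7,26,93,2))
E
```

```text
t 46.88 p [380.8, -263.7, 80.2] psi 88.24 w 0.0425 F [0.0, 0.6, -1.0]
car1 0.69 [228, 215] zpct [-0.2, 110.3, 123.5] top [384.7, -263.4, 103.9, 45.3, 87.4] all [388.9, -266.5, 109.0, 91.3, 60.0]
n 4 travel [[-0.011, 0.526, -0.005], [-0.022, 0.526, -0.005], [-0.033, 0.525, -0.005], [-0.044, 0.524, -0.005]] twist [-0.0066, -0.0066, -0.0066, -0.0066]
n 2 travel [[-0.0, 0.0, 0.27], [-0.0, 0.0, 0.27]] twist [-0.0001, -0.0001]
```

Emit:
step_arm:
  fingers: [1, 1, 1, 1, 1, 1, 1, 1, 1]
  travel:
    - [-0.01, 0.525, 0]
    - [-0.02, 0.525, 0]
    - [-0.035, 0.525, 0]
    - [-0.045, 0.525, 0]
    - [0, 0, 0]
    - [0, 0, 0.27]
    - [0, 0, 0.26]
    - [0, 0, 0]
    - [0, 0, 0]
  twist: [-0.007, -0.007, -0.006, -0.006, 0, 0, 0, 0, 0]

```text
time_s: 48.1
position: [0.5901, -0.2741, 0.0261]
tool_rot: [[-0.05, 0.999, 0.0], [0.999, 0.05, -0.0], [-0.0, 0.0, -1.0]]
ft_force: [0.2, -0.0, -0.5]
grip_width: 0.0423
gripper_force: 41.4
```

```bash
python3 - <<'E'
from h import *
st();look(('car1',),cam='scene');look(('car1',),minc=.3);st()
E
```

```text
t 48.1 p [590.1, -274.1, 26.1] psi 92.89 w 0.0423 F [0.2, -0.0, -0.5]
car1 0.62 [280, 279] zpct [49.7, 58.1, 70.7] top [591.2, -275.5, 102.7, 43.6, -84.8] all [604.3, -267.3, 117.8, 69.9, 87.3]
car1 0.91 [324, 238] zpct [54.8, 56.9, 68.6] top [590.5, -272.0, 102.4, 45.1, -86.9] all [591.1, -278.6, 115.7, 60.5, -86.9]
t 48.3 p [590.5, -274.1, 26.5] psi 92.91 w 0.0418 F [-0.9, 0.5, 0.1]
```

Target TCP z about −10.3+26 = 15.5.

Emit:
step_arm:
  fingers: [1, 1, 1, 1]
  travel:
    - [0, 0, 0.07]
    - [0, 0, 0.02]
    - [0, 0, 0.01]
    - [0, 0, 0]
  twist: [0, 0, 0, 0]

```text
time_s: 48.8
position: [0.5903, -0.2738, 0.0159]
tool_rot: [[-0.051, 0.999, 0.0], [0.999, 0.051, -0.0], [-0.0, 0.0, -1.0]]
ft_force: [-2.0, 0.7, 2.8]
grip_width: 0.042
gripper_force: 41.8
```

Emit:
step_arm:
  fingers: [1, 1]
  travel:
    - [0, 0, 0.01]
    - [0, 0, 0]
  twist: [0, 0]

```text
time_s: 49.05
position: [0.5903, -0.2738, 0.0158]
tool_rot: [[-0.051, 0.999, 0.0], [0.999, 0.051, -0.0], [-0.0, 0.0, -1.0]]
ft_force: [-3.5, 3.3, 9.0]
grip_width: 0.0421
gripper_force: 42.6
```

Emit:
step_arm:
  fingers: [1, -1, -1, -1, -1, -1, -1, -1, -1, -1]
  travel:
    - [0, 0, -0.01]
    - [0, 0, 0]
    - [0, 0, 0]
    - [0, 0, 0]
    - [0, 0, -0.3]
    - [0, 0, -0.6]
    - [0.4, 0, -0.6]
    - [0.5, 0, -0.4]
    - [0.5, 0, 0]
    - [0.5, 0, 0]
  twist: [0, 0, 0, 0, 0, 0, 0, 0, 0, 0]

```text
time_s: 50.3
position: [0.5808, -0.0891, 0.1971]
tool_rot: [[-0.051, 0.999, 0.001], [0.999, 0.051, -0.0], [-0.0, 0.001, -1.0]]
ft_force: [0.2, 0.3, -0.0]
grip_width: 0.0855
gripper_force: 0.0
```

Emit:
step_arm:
  fingers: [-1, -1, -1, -1, -1, -1, -1, -1, -1]
  travel:
    - [0.5, 0, 0]
    - [0.5, 0, 0]
    - [0.5, 0, 0]
    - [0.5, 0, 0]
    - [0.5, -0.1, 0]
    - [0.5, -0.1, 0]
    - [0.5, -0.1, 0]
    - [0.3, -0.1, 0]
    - [0, 0, 0]
  twist: [0, 0, 0, 0, 0, 0, 0, 0, 0]

```text
time_s: 51.42
position: [0.5208, 0.2886, 0.1966]
tool_rot: [[-0.054, 0.999, -0.0], [0.999, 0.054, 0.0], [0.0, -0.0, -1.0]]
ft_force: [0.7, -0.1, 0.2]
grip_width: 0.0852
gripper_force: 0.0
```

```bash
python3 - <<'E'
from h import *
optics.get_image('wrist');st();look(('cover1',),minc=.3);look(('car1',),cam='scene',minc=.3);look(('cover1',),cam='scene',minc=.4);st()
E
```

```text
t 51.48 p [521.4, 287.3, 196.6] psi 93.01 w 0.0856 F [1.0, -0.4, 0.3]
cover1 0.82 [332, 52] zpct [55.7, 57.1, 58.6] top [522.6, 394.6, 90.2, 65.1, -85.6] all [522.6, 394.6, 90.2, 65.1, -85.6]
cover1 0.67 [404, 335] zpct [9.6, 37.4, 65.4] top [629.2, 89.4, 42.3, 18.4, 0.5] all [605.9, 191.8, 256.6, 71.3, -73.1]
cover1 0.65 [370, 217] zpct [28.3, 64.9, 66.2] top [571.6, 237.9, 141.8, 65.3, -87.0] all [571.6, 238.4, 142.8, 65.3, -87.0]
cover1 0.64 [111, 56] zpct [13.7, 57.1, 58.6] top [322.8, 385.8, 142.3, 65.8, 11.6] all [322.8, 385.8, 142.3, 65.8, 11.6]
car1 0.96 [288, 276] zpct [41.0, 47.2, 59.7] top [592.5, -273.4, 102.3, 42.8, -87.5] all [585.0, -271.9, 106.2, 58.4, -86.9]
cover1 0.95 [250, 354] zpct [2.1, 56.2, 59.8] top [663.9, -472.3, 142.4, 67.7, -71.4] all [656.9, -474.7, 142.2, 83.4, -72.3]
cover1 0.87 [379, 222] zpct [8.8, 63.6, 67.8] top [644.3, 27.4, 144.2, 66.5, -88.5] all [644.7, 27.4, 146.7, 67.9, -89.1]
cover1 0.86 [402, 163] zpct [9.4, 64.0, 68.4] top [573.5, 238.5, 145.0, 66.5, -86.5] all [559.1, 259.9, 190.4, 92.1, -86.2]
cover1 0.74 [428, 126] zpct [7.0, 56.0, 61.1] top [524.1, 398.3, 189.9, 67.6, -85.9] all [522.7, 414.0, 274.3, 75.2, -82.3]
cover1 0.72 [373, 105] zpct [4.7, 53.1, 60.7] top [325.0, 384.6, 139.9, 68.2, 10.8] all [324.1, 384.5, 143.7, 70.9, 13.4]
cover1 0.59 [198, 206] zpct [4.9, 54.9, 59.4] top [231.4, -291.1, 141.4, 70.4, 60.9] all [231.2, -291.1, 142.3, 71.5, 59.3]
t 51.77 p [522.1, 286.0, 196.7] psi 92.84 w 0.0855 F [0.2, -0.1, -0.7]
```

```bash
python3 - <<'E'
from h import *
chain((520.5,420,120,94.5),(520.5,420,8,94.5,3))
E
```

```text
n 3 travel [[0.446, 0.017, 0.256], [0.447, 0.021, 0.255], [0.446, 0.025, 0.256]] twist [-0.0031, -0.0031, -0.0031]
n 3 travel [[-0.0, 0.0, 0.373], [-0.0, 0.0, 0.373], [-0.0, 0.0, 0.374]] twist [0.0, 0.0, 0.0]
```

Emit:
step_arm:
  fingers: [-1, -1, -1, -1, -1, -1, -1, -1, 1, 1]
  travel:
    - [0.445, 0.02, 0.255]
    - [0.445, 0.02, 0.255]
    - [0.445, 0.025, 0.255]
    - [0, 0, 0]
    - [0, 0, 0]
    - [0, 0, 0.37]
    - [0, 0, 0.37]
    - [0, 0, 0.37]
    - [0, 0, 0]
    - [0, 0, 0]
  twist: [-0.003, -0.003, -0.003, 0, 0, 0, 0, 0, 0, 0]
  force: 50

```text
time_s: 53.02
position: [0.5215, 0.4204, 0.0116]
tool_rot: [[-0.078, 0.997, 0.003], [0.997, 0.078, 0.002], [0.001, 0.003, -1.0]]
ft_force: [0.8, 0.2, -0.1]
grip_width: 0.0627
gripper_force: 57.1
```

Emit:
step_arm:
  fingers: [1, 1, 1, 1, 1, 1, 1]
  travel:
    - [0, 0, 0]
    - [0, 0, 0]
    - [0, 0, -0.1]
    - [0, 0, -0.4]
    - [0, 0, -0.5]
    - [0, 0, -0.4]
    - [0, 0, 0]
  twist: [0, 0, 0, 0, 0, 0, 0]

```text
time_s: 53.9
position: [0.5213, 0.4213, 0.1538]
tool_rot: [[-0.079, 0.997, 0.007], [0.997, 0.079, 0.004], [0.003, 0.007, -1.0]]
ft_force: [0.0, -0.0, -0.6]
grip_width: 0.063
gripper_force: 57.3
```

```bash
python3 - <<'E'
from h import *
optics.get_image('side');st();look(('cover1',),cam='side',minc=.4);st()
chain((560,100,148,93),(590,-273.7,148,93),(590,-273.7,60,93))
E
```

```text
t 53.95 p [520.4, 420.8, 151.0] psi 94.54 w 0.0628 F [0.5, -1.1, -2.1]
cover1 0.92 [455, 206] zpct [4.6, 56.1, 60.3] top [228.1, -290.9, 145.1, 68.7, 59.6] all [228.1, -290.8, 145.4, 68.7, 59.6]
cover1 0.87 [131, 269] zpct [144.3, 195.9, 199.5] top [515.6, 455.3, 73.2, 69.9, -85.7] all [571.2, 452.7, 179.3, 90.1, 5.6]
cover1 0.62 [381, 110] zpct [1.4, 54.8, 60.7] top [662.0, -472.3, 149.3, 67.2, -70.6] all [683.2, -507.0, 239.6, 91.8, -59.4]
t 54.05 p [519.6, 420.2, 148.2] psi 94.53 w 0.0626 F [-0.2, 0.3, -1.3]
n 6 travel [[-0.537, 0.025, 0.0], [-0.538, 0.027, 0.001], [-0.537, 0.03, 0.0], [-0.537, 0.032, 0.0], [-0.537, 0.034, 0.001], [-0.536, 0.037, 0.0]] twist [0.0014, 0.0014, 0.0014, 0.0014, 0.0014, 0.0014]
n 7 travel [[-0.535, 0.015, 0.0], [-0.536, 0.014, 0.0], [-0.535, 0.015, 0.0], [-0.536, 0.015, 0.0], [-0.535, 0.014, 0.0], [-0.535, 0.015, 0.0], [-0.536, 0.014, 0.0]] twist [0.0, 0.0, 0.0, 0.0, 0.0, 0.0, 0.0]
n 2 travel [[0.0, 0.0, 0.44], [0.0, 0.0, 0.44]] twist [0.0001, 0.0001]
```

Emit:
step_arm:
  fingers: [1, 1, 1, 1, 1, 1, 1, 1]
  travel:
    - [-0.5, 0.025, 0]
    - [-0.5, 0.025, 0]
    - [-0.5, 0.03, 0]
    - [-0.5, 0.03, 0]
    - [-0.5, 0.035, 0]
    - [-0.5, 0.035, 0]
    - [-0.5, 0.02, 0]
    - [-0.5, 0.02, 0]
  twist: [0.001, 0.001, 0.001, 0.002, 0.002, 0.001, 0, 0]

```text
time_s: 55.05
position: [0.5678, 0.0213, 0.1478]
tool_rot: [[-0.054, 0.999, -0.003], [0.999, 0.054, 0.0], [0.001, -0.003, -1.0]]
ft_force: [0.2, -0.1, -0.5]
grip_width: 0.0629
gripper_force: 57.1
```

Emit:
step_arm:
  fingers: [1, 1, 1, 1, 1, 1, 1, 1]
  travel:
    - [-0.49, 0.015, 0]
    - [-0.49, 0.015, 0]
    - [-0.49, 0.015, 0]
    - [-0.49, 0.015, 0]
    - [-0.49, 0.015, 0]
    - [-0.48, 0.015, 0]
    - [0, 0, 0]
    - [0, 0, 0]
  twist: [0, 0, 0, 0, 0, 0, 0, 0]

```text
time_s: 56.05
position: [0.5928, -0.2685, 0.1479]
tool_rot: [[-0.054, 0.999, -0.002], [0.999, 0.054, 0.002], [0.002, -0.002, -1.0]]
ft_force: [0.1, 1.1, -0.5]
grip_width: 0.063
gripper_force: 57.1
```

```bash
python3 - <<'E'
from h import *
st();look(('cover1',),cam='scene',minc=.4);look(('cover1',),cam='side',minc=.6);st()
chain((590,-273.7,60,93))
E
```

```text
t 56.05 p [592.8, -268.5, 147.9] psi 93.1 w 0.063 F [0.1, 1.1, -0.5]
cover1 0.95 [404, 164] zpct [6.6, 63.9, 68.3] top [573.5, 237.2, 144.9, 66.3, -86.7] all [564.6, 266.2, 208.4, 86.8, -79.7]
cover1 0.82 [373, 103] zpct [2.7, 52.8, 60.4] top [323.7, 386.1, 142.0, 69.9, 10.6] all [318.6, 413.8, 144.9, 127.2, 10.9]
cover1 0.66 [284, 261] zpct [143.4, 193.7, 197.1] top [595.7, -268.1, 140.9, 66.6, -87.5] all [586.6, -219.8, 248.6, 109.8, -71.5]
cover1 0.58 [378, 221] zpct [14.1, 63.8, 68.0] top [644.0, 27.0, 143.8, 66.5, -88.3] all [644.1, 27.1, 144.3, 67.3, -88.6]
cover1 0.57 [247, 353] zpct [4.5, 56.3, 59.9] top [664.1, -473.1, 140.9, 67.8, -71.8] all [656.8, -475.6, 140.9, 83.7, -71.6]
cover1 0.55 [197, 204] zpct [6.4, 54.9, 59.5] top [232.0, -292.1, 142.5, 68.7, 60.0] all [232.1, -291.9, 142.8, 68.7, 60.0]
cover1 0.8 [224, 236] zpct [11.1, 64.1, 67.9] top [570.3, 238.6, 140.3, 68.5, -87.5] all [597.5, 239.9, 140.4, 122.7, -87.3]
cover1 0.75 [271, 182] zpct [11.3, 63.5, 68.2] top [641.8, 27.5, 142.3, 69.4, -89.1] all [641.5, 27.8, 143.3, 70.2, -88.6]
cover1 0.73 [232, 342] zpct [6.9, 56.2, 59.1] top [320.1, 385.7, 141.5, 64.9, 11.2] all [320.6, 385.8, 142.5, 64.9, 11.2]
cover1 0.69 [387, 112] zpct [8.1, 53.8, 60.8] top [659.9, -470.8, 146.3, 62.7, -70.6] all [640.6, -431.1, 237.0, 67.2, -66.8]
cover1 0.62 [456, 202] zpct [1.5, 55.7, 60.3] top [228.0, -291.7, 144.7, 70.2, 60.6] all [247.0, -305.8, 150.3, 116.0, 60.0]
t 56.25 p [593.3, -268.0, 149.2] psi 93.18 w 0.063 F [-0.3, -0.4, -1.3]
n 2 travel [[-0.027, -0.018, 0.446], [-0.028, -0.018, 0.446]] twist [0.0005, 0.0005]
```

Emit:
step_arm:
  fingers: [1, 1, 1, 1, 1, 1, 1, 1, 1]
  travel:
    - [-0.055, -0.035, 0]
    - [0, 0, 0.3]
    - [0, 0, 0.3]
    - [0, 0, 0.2]
    - [0, 0, 0.2]
    - [0, 0, 0.15]
    - [0, 0, 0.07]
    - [0, 0, 0.02]
    - [0, 0, 0]
  twist: [0, 0, 0, 0, 0, 0, 0, 0, 0]

```text
time_s: 57.38
position: [0.5902, -0.2751, 0.0257]
tool_rot: [[-0.054, 0.999, 0.001], [0.999, 0.054, -0.001], [-0.001, 0.001, -1.0]]
ft_force: [0.5, -0.8, -1.9]
grip_width: 0.0631
gripper_force: 57.2
```

Emit:
step_arm:
  fingers: [1, -1, -1, -1, -1, -1, 1, 1, 1, 1]
  travel:
    - [0, 0, 0.02]
    - [0, 0, 0]
    - [0, 0, 0]
    - [0, 0, 0]
    - [0, 0, -0.3]
    - [0, 0, -0.4]
    - [0.25, 0, 0]
    - [0.25, 0, 0]
    - [0, 0, 0]
    - [0, 0, 0]
  twist: [0, 0, 0, 0, 0, 0, 0, 0, 0, 0]

```text
time_s: 58.62
position: [0.5873, -0.225, 0.0928]
tool_rot: [[-0.054, 0.999, -0.0], [0.999, 0.054, 0.0], [0.0, -0.0, -1.0]]
ft_force: [-0.6, -0.4, -0.1]
grip_width: 0.0126
gripper_force: 0.0
```

```bash
python3 - <<'E'
from h import *
optics.get_image('scene');st();slope('scene',(590,-273.7),93);st()
E
```

```text
t 58.67 p [587.3, -225.3, 92.8] psi 93.08 w 0.0049 F [0.1, -0.0, 0.8]
scene -90 166 [0.1 4.6 7.6 8.9]
scene -75 326 [53.6 70.9 71.9 73.2]
scene -60 191 [70.  72.1 73.  73.9]
scene -45 201 [70.  72.  72.9 73.7]
scene -30 195 [70.3 72.2 73.  73.7]
scene -15 190 [70.5 72.1 73.  74.4]
scene 0 187 [70.2 72.1 72.9 73.9]
scene 15 181 [70.2 72.  73.  74. ]
scene 30 177 [69.8 71.5 72.3 72.9]
scene 45 159 [69.5 71.4 72.5 73.4]
scene 60 85 [69.3 71.2 72.  73.5]
scene 75 16 [-0.3  1.9  5.5  8. ]
scene 90 75 [-0.6  1.   2.3  3.5]
t 58.73 p [587.3, -225.5, 92.8] psi 93.07 w 0.0002 F [0.0, 0.5, -0.3]
```

Emit:
step_arm:
  fingers: [1, 1, 1, 1, 1, 1, 1, 1, 1]
  travel:
    - [0, 0, 0.35]
    - [0, 0, 0.1]
    - [0, 0, 0.03]
    - [0, 0, 0.02]
    - [0, 0, 0.02]
    - [0, 0, 0.01]
    - [0, 0, 0.01]
    - [0, 0, 0]
    - [0, 0, 0]
  twist: [0, 0, 0, 0, 0, 0, 0, 0, 0]

```text
time_s: 59.85
position: [0.588, -0.2247, 0.0416]
tool_rot: [[-0.054, 0.999, 0.002], [0.999, 0.054, -0.0], [-0.0, 0.002, -1.0]]
ft_force: [-2.4, 6.0, 10.3]
grip_width: -0.0003
gripper_force: 5.4
```

Emit:
step_arm:
  fingers: [1, 1]
  travel:
    - [0, 0, 0.01]
    - [0, 0, 0]
  twist: [0, 0]

```text
time_s: 60.1
position: [0.5881, -0.2251, 0.0413]
tool_rot: [[-0.054, 0.999, 0.003], [0.999, 0.054, -0.001], [-0.002, 0.003, -1.0]]
ft_force: [-4.3, 5.3, 14.7]
grip_width: 0.0003
gripper_force: 7.7
```

Emit:
step_arm:
  fingers: [1, 1, 1, 1, 1, 1, 1, 1, 1, 1]
  travel:
    - [0, 0, -0.22]
    - [-0.5, 0, 0]
    - [-0.5, 0, 0]
    - [0, 0, 0]
    - [0, 0, 0.1]
    - [0, 0, 0.04]
    - [0, 0, 0.03]
    - [0, 0, 0.03]
    - [0, 0, 0.01]
    - [0, 0, 0]
  twist: [0, 0, 0, 0, 0, 0, 0, 0, 0, 0]

```text
time_s: 61.35
position: [0.593, -0.3254, 0.0407]
tool_rot: [[-0.055, 0.999, 0.001], [0.999, 0.055, -0.003], [-0.003, 0.001, -1.0]]
ft_force: [-4.0, -3.5, 7.5]
grip_width: 0.0003
gripper_force: 3.9
```

Emit:
step_arm:
  fingers: [1, 1]
  travel:
    - [0, 0, 0.01]
    - [0, 0, 0]
  twist: [0, 0]

```text
time_s: 61.6
position: [0.593, -0.3255, 0.0406]
tool_rot: [[-0.055, 0.999, 0.002], [0.999, 0.055, -0.003], [-0.003, 0.001, -1.0]]
ft_force: [-5.4, -0.8, 13.6]
grip_width: 0.0004
gripper_force: 6.8
```

Emit:
step_arm:
  fingers: [1, 1, 1, 1, 1, 1, 1]
  travel:
    - [0, 0, -0.3]
    - [0, 0, -0.6]
    - [0, -0.5, -0.6]
    - [0, -0.5, 0]
    - [0, -0.5, 0]
    - [0, -0.5, 0]
    - [0, 0, 0]
  twist: [0, 0, 0, 0, 0, 0, 0]

```text
time_s: 62.48
position: [0.4009, -0.3346, 0.1767]
tool_rot: [[-0.052, 0.999, -0.0], [0.999, 0.052, 0.0], [0.0, -0.0, -1.0]]
ft_force: [1.3, 0.4, 0.4]
grip_width: -0.0001
gripper_force: 0.0
```

```bash
python3 - <<'E'
from h import *
optics.get_image('scene');st()
for n,p in (((590,-273.7),93),((639.5,24.8),91.5),((569.7,240.2),93)): print(n);slope('scene',n,p)
look(('cover1',),cam='side',minc=.4)
im,_=optics.get_image('scene');cv2.imwrite('pics/f.png',cv2.resize(im[90:330,170:490],None,fx=2,fy=2))
E
```

```text
t 62.52 p [402.5, -334.9, 176.7] psi 93.03 w -0.0003 F [0.8, 0.3, -0.2]
(590, -273.7)
scene -90 167 [0.  3.4 7.5 9.6]
scene -75 301 [39.4 64.1 65.6 67.1]
scene -60 199 [64.3 66.3 67.1 68.1]
scene -45 199 [64.3 66.2 66.9 67.9]
scene -30 201 [64.7 66.5 67.2 68.2]
scene -15 190 [64.6 66.5 67.2 68.3]
scene 0 181 [64.7 66.4 67.2 68.4]
scene 15 189 [64.3 66.4 67.2 68.4]
scene 30 175 [63.8 65.5 66.3 67.3]
scene 45 184 [63.6 65.7 66.8 68. ]
scene 60 147 [63.4 65.3 66.5 67.8]
scene 75 23 [ 0.1  5.3  9.3 10.4]
scene 90 91 [-0.8  0.9  1.4  2. ]
(639.5, 24.8)
scene -90 143 [0.3 4.6 7.4 9.4]
scene -75 327 [37.1 61.5 64.6 66.4]
scene -60 110 [64.6 66.  66.6 67.5]
scene -45 108 [64.9 66.3 67.2 67.9]
scene -30 106 [64.9 66.6 67.1 68. ]
scene -15 109 [64.6 65.9 66.5 67.5]
scene 0 97 [64.6 66.1 66.6 67.1]
scene 15 100 [64.6 66.1 66.9 67.6]
scene 30 106 [65.1 66.7 67.4 68.7]
scene 45 93 [64.9 66.6 67.2 67.9]
scene 60 85 [64.6 66.1 66.9 67.4]
scene 90 8 [0.4 1.9 2.  2.1]
(569.7, 240.2)
scene -90 125 [ 1.3  6.6  9.2 11.9]
scene -75 314 [42.7 63.2 65.5 67.3]
scene -60 81 [65.2 66.7 67.1 68.8]
scene -45 77
[... 210 characters left out ...]
9 66.9 67.4 68.4]
scene 60 55 [65.2 66.3 67.3 69.1]
scene 90 11 [1.7 3.  4.  4.4]
cover1 0.93 [269, 181] zpct [11.3, 63.5, 68.0] top [641.4, 27.8, 142.8, 69.2, -89.1] all [660.8, 28.4, 143.0, 108.8, -88.5]
cover1 0.86 [225, 236] zpct [15.8, 64.3, 67.9] top [569.8, 238.4, 140.6, 66.2, -87.0] all [569.5, 238.4, 140.7, 66.7, -87.2]
cover1 0.72 [338, 148] zpct [17.6, 54.6, 68.3] top [597.7, -209.9, 45.5, 24.6, -44.3] all [451.4, -64.8, 457.5, 27.7, -44.3]
cover1 0.62 [455, 204] zpct [3.8, 56.1, 60.2] top [227.7, -291.2, 145.4, 67.9, 60.7] all [226.4, -293.8, 151.0, 68.4, 60.2]
cover1 0.61 [227, 343] zpct [0.6, 56.1, 59.0] top [320.2, 385.8, 141.5, 64.5, 11.1] all [335.2, 385.6, 172.4, 75.4, 8.2]
```

View pics/f.png

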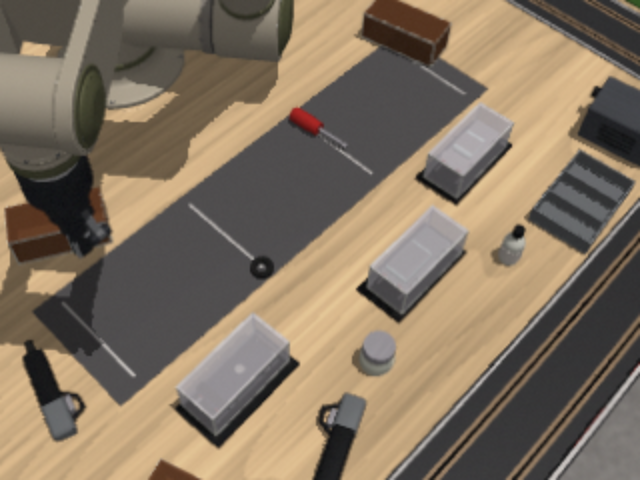

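All three covers sit level at about 65 mm, in the crop at (237,375), (415,260) and (467,152). The apron is clear and the bystanders haven't moved.

```bash
python3 -c "
from rig import close_job
print(close_job())"
```

```text
the job is handed in; nothing more can be done
None
```

The job is handed in: all three cars stand on the ribs of their own cases, and each case has a clear cover pressed home at both ends, finished at about 62 s of the 210 s allowed.

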